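Clear the drilling bench: bits to the block, ear defenders to the carousel

TASK

Clear up the bench after drilling: move every drill bit from the red tray into the wooden block, one to a hole, upright and fully home. Hang both loose pairs of ear defenders, each on the carousel hook with tips of its own colour: first turn the carousel so that this hook is at the front (yellow arrow), then hang the pair with its band across both prongs and let go; once a pair hangs, do not hold or push it while its hook is away from the front. Leave the tape measure, glue bottle and offcut where they are.

Things in the scene. Friction and masses are not known exactly. Their poses are not given: they have to be found in the camera images.
- ear_orange: Rigid ear defenders, orange cups, standing on the bench. Two cups (62 x 30 x 76 mm) with a 70 mm gap (own y, 148 mm overall), joined by a black band of straps and a level crown bar on top. Origin: centre of the underside; z up; x the short way; a half turn makes no difference. 150 to 290 g.
- crown_orange (a point): Centre of the crown bar of the orange ear defenders, 150 mm above their origin. The bar is 24 mm wide (x), 90 mm long (y), 6 mm thick: pinch it from above across its width, at mid-length.
- hook_orange (a point): Place of the crown bar's centre when the orange pair hangs on the orange-tipped hook: 115 mm from the axis, 180 mm above the bench. Turns with the carousel; the hook points outward along this frame's -x. Hook: two level prongs 8 mm thick, 60 mm apart, open between; 142 mm out they turn up to orange ball tips (top at 204 mm), 91 mm out each has an upright 8 mm pin (top at 201 mm); the bar lies square across both, between pins and tips.
- ear_blue: Rigid ear defenders, blue cups, standing on the bench. Two cups (62 x 30 x 76 mm) with a 70 mm gap (own y, 148 mm overall), joined by a black band of straps and a level crown bar on top. Origin: centre of the underside; z up; x the short way; a half turn makes no difference. 150 to 290 g.
- crown_blue (a point): Centre of the crown bar of the blue ear defenders, 150 mm above their origin. The bar is 24 mm wide (x), 90 mm long (y), 6 mm thick: pinch it from above across its width, at mid-length.
- hook_blue (a point): Place of the crown bar's centre when the blue pair hangs on the blue-tipped hook: 115 mm from the axis, 180 mm above the bench. Turns with the carousel; the hook points outward along this frame's -y. Hook: two level prongs 8 mm thick, 60 mm apart, open between; 142 mm out they turn up to blue ball tips (top at 204 mm), 91 mm out each has an upright 8 mm pin (top at 201 mm); the bar lies square across both, between pins and tips.
- front (a point): Where a hook's resting place is when that hook is at the front: 115 mm from the axis, 180 mm above the bench, on the robot's side, over the yellow arrow. Fixed to the stand, whose round black foot is 150 mm wide and 12 mm high.
- carousel_axis (a point): On the carousel's upright axis, at mid-height of its black bar knob: 56 mm long, 14 mm thick, 181 to 215 mm above the bench, on a 100 mm disc (top at 181 mm). The bar lies along the line of the orange hook and turns with the carousel. Pinch it across its thickness from above to turn the carousel.
- carousel (a joint): Turn of the carousel, rad, growing anticlockwise seen from above. 0: orange hook at the front; -1.571: blue hook at the front. No stop within 12 rad either way. Friction of 0.1 Nm holds it where it is left; turned fast, a hung pair may shift. The two plain steel hooks carry fixed grey pairs. With all that hangs it sweeps a radius of 170 mm.
- bit0: Drill bit: steel shank of 10 mm diameter and 75 mm length with a slightly tapered foot, under a brass-coloured round cutter head of 26 mm diameter and 14 mm height. Origin: centre of the foot; z up along the shank; the head spans 75 to 89 mm above the origin. It starts upright in the red tray, its foot on the hole's floor 5 mm above the bench. 60 g. Up to two of the four are absent in some starts.
- bit1: Drill bit: steel shank of 10 mm diameter and 75 mm length with a slightly tapered foot, under a brass-coloured round cutter head of 26 mm diameter and 14 mm height. Origin: centre of the foot; z up along the shank; the head spans 75 to 89 mm above the origin. It starts upright in the red tray, its foot on the hole's floor 5 mm above the bench. 60 g. Up to two of the four are absent in some starts.
- bit2: Drill bit: steel shank of 10 mm diameter and 75 mm length with a slightly tapered foot, under a brass-coloured round cutter head of 26 mm diameter and 14 mm height. Origin: centre of the foot; z up along the shank; the head spans 75 to 89 mm above the origin. It starts upright in the red tray, its foot on the hole's floor 5 mm above the bench. 60 g. Up to two of the four are absent in some starts.
- bit3: Drill bit: steel shank of 10 mm diameter and 75 mm length with a slightly tapered foot, under a brass-coloured round cutter head of 26 mm diameter and 14 mm height. Origin: centre of the foot; z up along the shank; the head spans 75 to 89 mm above the origin. It starts upright in the red tray, its foot on the hole's floor 5 mm above the bench. 60 g. Up to two of the four are absent in some starts.
- tray: Red carry tray, 210 x 50 x 40 mm, fixed to the bench. Origin: centre of its underside; x along its length. Four holes of 12 mm diameter, 35 mm deep, 50 mm apart in a row.
- block: Wooden bit block, 210 x 60 x 40 mm, fixed to the bench. Origin: centre of its underside; x along its length. Four holes in a row along x, 50 mm apart, all empty at the start: 13 mm diameter with a 3 mm chamfer, 35 mm deep, so a bit that is fully home stands with its foot 35 mm below the top.
- block_hole0 (a point): Mouth of hole 0 of the wooden block: centre of the hole, level with the block's top (40 mm above the bench); z up, x along the block.
- block_hole1 (a point): Mouth of hole 1 of the wooden block: centre of the hole, level with the block's top (40 mm above the bench); z up, x along the block.
- block_hole2 (a point): Mouth of hole 2 of the wooden block: centre of the hole, level with the block's top (40 mm above the bench); z up, x along the block.
- block_hole3 (a point): Mouth of hole 3 of the wooden block: centre of the hole, level with the block's top (40 mm above the bench); z up, x along the block.
- tape: Yellow tape measure, 55 x 30 x 55 mm, a bystander. Origin: centre of its underside.
- glue: White glue bottle, 60 mm diameter, 120 mm high, a bystander. Origin: centre of its underside.
- offcut: Dark wood offcut, 100 x 50 x 30 mm, a bystander. Origin: centre of its underside.
Mind the look-alikes: they are no part of the job. Leave any green or turquoise look-alike of the ear_orange alone.

How it is judged (in metres and radians):
At the end, for the whole second after the job is handed in: Each bit stands in a block hole: foot within 6 mm of its axis, 25 mm or more below the mouth, tilt under 0.2 rad. Each pair hangs on the hook of its colour: crown within 25 mm of the resting point, tilt under 0.3 rad, band within 0.45 rad of square to the prongs. All at rest (((horizontal distance between bit0 and block_hole0 below 0.006 m and z of bit0 in the frame of block_hole0 below -0.025 m) or (horizontal distance between bit0 and block_hole1 below 0.006 m and z of bit0 in the frame of block_hole1 below -0.025 m) or (horizontal distance between bit0 and block_hole2 below 0.006 m and z of bit0 in the frame of block_hole2 below -0.025 m) or (horizontal distance between bit0 and block_hole3 below 0.006 m and z of bit0 in the frame of block_hole3 below -0.025 m)) and angle between each of bit0, bit1, bit2, bit3's own z axis and vertical below 0.2 rad and linear speed of each of bit0, bit1, bit2, bit3 below 0.03 m/s and ((horizontal distance between bit1 and block_hole0 below 0.006 m and z of bit1 in the frame of block_hole0 below -0.025 m) or (horizontal distance between bit1 and block_hole1 below 0.006 m and z of bit1 in the frame of block_hole1 below -0.025 m) or (horizontal distance between bit1 and block_hole2 below 0.006 m and z of bit1 in the frame of block_hole2 below -0.025 m) or (horizontal distance between bit1 and block_hole3 below 0.006 m and z of bit1 in the frame of block_hole3 below -0.025 m)) and ((horizontal distance between bit2 and block_hole0 below 0.006 m and z of bit2 in the frame of block_hole0 below -0.025 m) or (horizontal distance between bit2 and block_hole1 below 0.006 m and z of bit2 in the frame of block_hole1 below -0.025 m) or (horizontal distance between bit2 and block_hole2 below 0.006 m and z of bit2 in the frame of block_hole2 below -0.025 m) or (horizontal distance between bit2 and block_hole3 below 0.006 m and z of bit2 in the frame of block_hole3 below -0.025 m)) and ((horizontal distance between bit3 and block_hole0 below 0.006 m and z of bit3 in the frame of block_hole0 below -0.025 m) or (horizontal distance between bit3 and block_hole1 below 0.006 m and z of bit3 in the frame of block_hole1 below -0.025 m) or (horizontal distance between bit3 and block_hole2 below 0.006 m and z of bit3 in the frame of block_hole2 below -0.025 m) or (horizontal distance between bit3 and block_hole3 below 0.006 m and z of bit3 in the frame of block_hole3 below -0.025 m)) and distance between crown_orange and hook_orange below 0.025 m and angle between each of ear_orange, ear_blue's own z axis and vertical below 0.3 rad and angle between the x axis of ear_orange and the x axis of hook_orange, either way round below 0.45 rad and linear speed of each of ear_orange, ear_blue below 0.04 m/s and distance between crown_blue and hook_blue below 0.025 m and angle between the x axis of ear_blue and the y axis of hook_blue, either way round below 0.45 rad and velocity of joint carousel between -0.05 and 0.05 rad/s); the robot touches nothing.
It fails at once if the gripper holds or pushes the orange ear defenders on their hook while that hook is not at the front (contact force between the fingers and ear_orange above 1 N and distance between crown_orange and hook_orange below 0.03 m and horizontal distance between crown_orange and front above 0.065 m).
It fails at once if the gripper holds or pushes the blue ear defenders on their hook while that hook is not at the front (contact force between the fingers and ear_blue above 1 N and distance between crown_blue and hook_blue below 0.03 m and horizontal distance between crown_blue and front above 0.065 m).
It fails at once if the tape measure is shifted by more than 40 mm (distance of tape from where it was at the start of the episode above 0.04 m).
It fails at once if the glue bottle is shifted by more than 40 mm (distance of glue from where it was at the start of the episode above 0.04 m).
It fails at once if the wood offcut is shifted by more than 40 mm (distance of offcut from where it was at the start of the episode above 0.04 m).
Of bit0, bit1, bit2, bit3 only 2 to 4 are there at a start; the rules pass over those that are not, and their reading is None.
At some moment in a run one of ear_orange, ear_blue may be knocked a few centimetres aside while the robot is not near it.
It also fails if it takes over 210 s, if anything falls off the work surface, if the arm or the gripper's body presses on something with over 40 N, if the wrist force passes 120 N, or if a joint passes its speed limit or range.

ROBOT

A 6-joint arm with a two-finger parallel gripper is mounted at the origin on the work surface. World frame = base frame: x ahead of the robot, y to its left, z up, the work surface at z = 0. Lengths are in m, angles in degrees, forces in N, time in s.
With the tool pointing down it reaches from about 0.35 to 0.875 m from the base axis. Payload 4.2 kg.
Tool frame: the origin (TCP) lies at the centre of the arm's flange, where the gripper is bolted on; the fingertips stand 182 mm ahead of it and the grasp point (between the pads) lies 164 mm ahead of it (r.nose_length is the distance from the TCP to the fingertips, in m); z points along the fingers, y is the line along which they close (so a half turn about z gives the same grasp; the last joint's range is limited). The gripper opens to 87 mm and grips with 3 to 60 N. Pads are 19 mm wide; open, the fingers measure 117 mm over their backs; the gripper's body (75 mm by 190 mm) begins 51 mm behind the grasp point.
Start: joints at [-51.303, 22.042, 0.453, 0, -68.411, -14.817], TCP at [0.253, -0.571, 0.405] pointing down, gripper open.
Joint ranges: [-179.83, 179.83], [-69.29, 118.12], [-61.27, 80.66], [-181.25, 117.63], [-171.15, -9.14], [-177.46, 177.46]. Speed limits (degrees/s): [159.86, 159.86, 180, 180, 180, 180].

INTERFACE

Orientations are given as a 3x3 rotation matrix whose columns are the frame's x, y, z axes.
In Python, from station import r, vision gives the robot as it stands. The module is installed in compiled form; this text tells all that it offers.
- The arm moves only by the shell command python3 -m creep 'ROWS'. ROWS is JSON, a list of rows, each a list of 7 numbers: the opening, from -1 (shut) to 1 (fully open), then the shift along the tool's x, y, z in mm, then the turn, a rotation vector about the tool's x, y, z in degrees. A call has 1 to 8 rows; each row is the pose to reach, as a shift and turn from the pose commanded when the call began, along the tool's axes at that moment; what a row does not reach only later rows make up. A row lasts 1/12 s, in which the tool goes at most 41.7 mm and 7.16 degrees, less where a joint would pass 70% of its speed; a pose out of reach is approached as far as the arm can. A call with a gripper value outside its range is refused whole. The fingers move at their own pace and stop on an object; the grip force is fixed at half the most. Time passes only in rows, so rows that repeat a pose let the fingers close. It gives the time, the measured TCP pose, the force, the opening and the grip force at its end, in the units of the state.
- r.sense(): the state, without advancing time (a new reading comes with each control period).
- vision.capture(name): name is "scene" or "side" or "wrist"; returns (picture, depth): 400x640x3 uint8, red, green, blue; 400x640 float32, m along the optical axis (not along the pixel's ray), 0 where there is no reading.
- vision.camera_model(name): a dict with "vertical_fov" (degrees; the focal length in pixels is half the picture's height over the tangent of half this angle, whatever the lens; pixels are square), "cx", "cy" (the principal point, pixels), "extrinsics" (4x4, takes a point from camera to world coordinates); the wrist camera has in their place "mount" (4x4, takes a point from camera to tool coordinates, whose origin is the TCP and whose axes are the flange's). Camera axes: x right, y down, z forward; pixel columns grow to the right and rows downward; lengths in m; the calibration is good to about 2 mm. A picture is of the moment at which its call begins: read the wrist's pose just before it. camera_model takes no time and is no camera call.
- r.finish_job(): hands the job in; it is judged then, once.
Trained networks look in the newest picture that a camera, given by its name, has taken for a name from the list of things; names that differ only in an ending like _2 or _b are one class to them, and where a whole thing is asked for, a point or a joint stands for the part that bears it (a point fixed in the world has none). Each returns a list of dicts, best first, with "conf" (0 to 1); they miss things now and then, are a little off and sometimes report something else, mostly with a low value. They report only what shows in the picture. A call takes as long as a camera call. They do not tell look-alikes from the thing itself.
- vision.find_in(camera, thing): "uv" ([column, row] in pixels, amid what is visible of it).
- vision.cut_out(camera, thing): "region" (400x640 bool, what is visible of it) and "uv" ([column, row] in pixels, amid what is visible of it).
The state is a dict: "time_s": time; "joints": joint angles; "joint_velocities": joint speeds; "effort": joint torques, N m; "tcp_pos": TCP position; "ee_rot": TCP orientation; "wrist_force": force on the tool from outside, world axes, zero at the start; "moment": the same for the moment, N m; "gripper_width": opening from 0.0 (shut) to 1.0 (fully open); "gripper_force": force on a finger pad.
Only numpy, scipy, OpenCV 4.12 (cv2) and the standard library are available. Lean on these libraries where they do the work, as an engineer would, in place of code of your own. Each camera call takes 0.05 s, during which the arm holds its last target. There are 200 camera calls.

## Working session

There is one attempt and no reset: what is moved stays moved. The work goes in short steps, Python scripts to look and compute and a shell command to move; the robot and the scene stay as the last step left them, time stands still between calls to the robot, and variables do not carry over. Pictures are saved under pics/ and viewed, at most 14 in all, crops included, and the job is handed in when it is done.

```bash
mkdir -p pics
cat > h.py <<'E'
import numpy as np, cv2
from station import r, vision
def model(c):
    m=vision.camera_model(c); f=200/np.tan(np.radians(m["vertical_fov"])/2)
    if c=="wrist":
        s=r.sense(); T=np.eye(4); T[:3,:3]=np.array(s["ee_rot"]); T[:3,3]=s["tcp_pos"]; E=T@np.array(m["mount"])
    else: E=np.array(m["extrinsics"])
    return f,m["cx"],m["cy"],E
def cap(c,name=None):
    M=model(c); p,d=vision.capture(c)
    if name: cv2.imwrite(f"pics/{name}.png",p[:,:,::-1])
    return p,d,M
def cloud(d,M):
    f,cx,cy,E=M; v,u=np.mgrid[:d.shape[0],:d.shape[1]]
    P=np.stack([(u-cx)/f*d,(v-cy)/f*d,d,np.ones_like(d)],-1)@E.T
    P=P[...,:3]; P[d<=0]=np.nan; return P
def proj(P,M):
    f,cx,cy,E=M; q=np.linalg.inv(E)@np.append(P,1); return [cx+f*q[0]/q[2],cy+f*q[1]/q[2]]
E
python3 - <<'E'
from h import *
np.set_printoptions(precision=3,suppress=True)
for c in ["scene","side"]:
    p,d,M=cap(c,c+"0"); P=cloud(d,M); print(c,M[3][:3,3])
    for t in ["ear_orange","ear_blue","carousel","bit0","tray","block","tape","glue","offcut"]:
        for o in vision.cut_out(c,t)[:6]:
            if o["conf"]<.3: continue
            Q=P[o["region"]]; Q=Q[~np.isnan(Q[:,0])]
            print(t,round(o["conf"],2),np.round(o["uv"]),np.median(Q,0) if len(Q) else '',np.percentile(Q,2,0),np.percentile(Q,98,0), np.median(p[o["region"]],0))
E
```

```text
scene [ 0.919 -0.577  0.828]
ear_orange 0.91 [330. 160.] [0.39  0.266 0.074] [0.349 0.221 0.012] [0.487 0.328 0.156] [47. 27. 12.]
ear_orange 0.66 [314. 132.] [0.231 0.361 0.069] [0.191 0.327 0.003] [0.339 0.485 0.156] [15. 47. 18.]
ear_orange 0.65 [370. 126.] [0.398 0.512 0.071] [0.351 0.471 0.013] [0.472 0.582 0.156] [ 8. 52. 48.]
ear_blue 0.71 [203. 337.] [ 0.497 -0.378  0.093] [ 0.454 -0.389  0.04 ] [ 0.507 -0.365  0.097] [98. 71. 39.]
ear_blue 0.58 [404. 160.] [0.558 0.393 0.068] [0.461 0.37  0.015] [0.601 0.43  0.156] [ 7. 17. 40.]
carousel 0.71 [394. 218.] [0.694 0.073 0.178] [ 0.54  -0.075  0.04 ] [0.807 0.17  0.214] [44. 48. 38.]
carousel 0.32 [243. 320.] [ 0.507 -0.284  0.04 ] [ 0.393 -0.311  0.002] [ 0.599 -0.246  0.044] [113.  64.  33.]
bit0 0.79 [244. 364.] [ 0.597 -0.376  0.094] [ 0.584 -0.386  0.041] [ 0.607 -0.364  0.098] [123.5  89.   40. ]
bit0 0.75 [202. 337.] [ 0.498 -0.379  0.094] [ 0.484 -0.389  0.044] [ 0.507 -0.368  0.097] [95. 74. 39.]
bit0 0.52 [184. 326.] [ 0.448 -0.38   0.094] [ 0.434 -0.391  0.047] [ 0.457 -0.369  0.098] [103.5  79.5  39. ]
tray 0.59 [221
[... 1880 characters left out ...]
292  0.038] [ 0.394 -0.314  0.005] [ 0.594 -0.251  0.043] [127.  78.  42.]
block 0.73 [372. 204.] [0.657 0.056 0.105] [ 0.531 -0.064 -0.   ] [0.801 0.177 0.204] [76. 66. 55.]
tape 0.52 [322. 282.] [ 0.464 -0.171  0.043] [ 0.441 -0.182  0.005] [ 0.492 -0.153  0.057] [115.   90.5  26.5]
tape 0.49 [374. 200.] [0.657 0.056 0.109] [ 0.531 -0.063  0.002] [0.798 0.172 0.204] [74. 65. 54.]
glue 0.78 [400. 296.] [ 0.664 -0.277  0.074] [ 0.642 -0.291  0.008] [ 0.694 -0.253  0.121] [117. 100.  84.]
offcut 0.45 [362. 167.] [0.682 0.345 0.028] [0.635 0.271 0.006] [0.704 0.37  0.05 ] [90. 57. 35.]
offcut 0.39 [350. 345.] [ 0.521 -0.393  0.039] [ 0.418 -0.407  0.002] [ 0.62  -0.355  0.044] [128.  43.  25.]
```

```bash
python3 -c "
import cv2,numpy as np
a=cv2.imread('pics/scene0.png');b=cv2.imread('pics/side0.png');print(a.shape)"
```

```text
(400, 640, 3)
```

View pics/scene0.png

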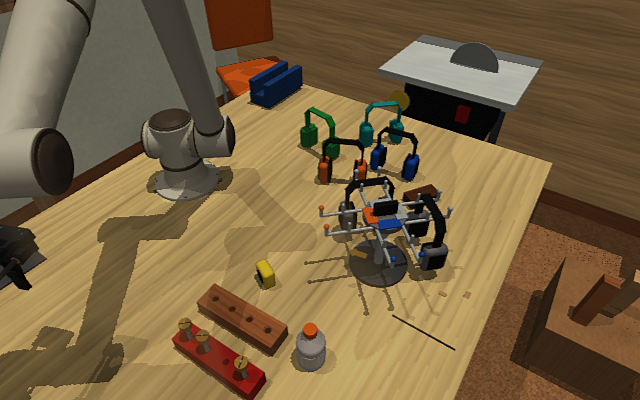

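View pics/side0.png

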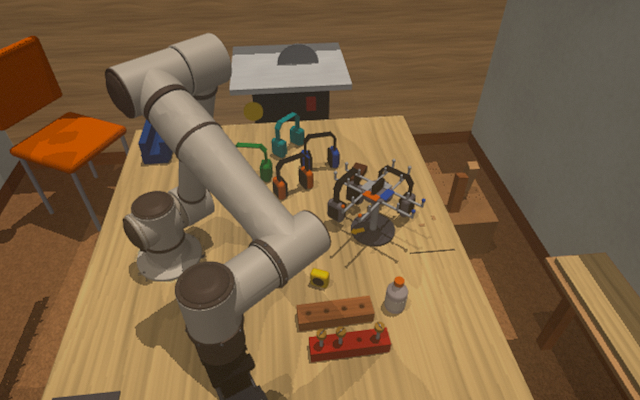

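Scene shows three bits in the tray at (185,327), (202,338), (242,365), an empty block at (242,318), the carousel at (380,225), and orange-tipped hook at (322,210)/(327,231). Candidates for ear defenders are green (318,132), turquoise (382,120), orange (343,160) and blue (396,152). The orange and blue cups fit the description; the green and turquoise pairs are look-alikes.

```bash
cat > meas.py <<'E'
from h import *
np.set_printoptions(precision=4,suppress=True)
def bar(Q):
    (c,s,a)=cv2.minAreaRect((Q[:,:2]*1000).astype(np.float32)); return np.round(c,1),np.round(s,1),round(a,1)
for c in ["scene","side"]:
    p,d,M=cap(c); P=cloud(d,M); x,y,z=P[...,0],P[...,1],P[...,2]; hsv=cv2.cvtColor(p,cv2.COLOR_RGB2HSV)
    print(c)
    for n,(a,b) in dict(orange=(.405,.275),blue=(.545,.40)).items():
        m=(z>.148)&(z<.16)&(np.hypot(x-a,y-b)<.09); Q=P[m]; print(n,len(Q),bar(Q),Q.mean(0))
    for n,bx in [("b0",.445),("b1",.495),("bx",.545),("b3",.595)]:
        m=(z>.087)&(z<.11)&(abs(x-bx)<.02)&(abs(y+.378)<.02); Q=P[m]; print(n,len(Q),bar(Q) if len(Q)>5 else '')
    for n,(yl,yh) in dict(block=(-.325,-.235),tray=(-.42,-.34)).items():
        m=(z>.035)&(z<.046)&(y>yl)&(y<yh)&(x>.38)&(x<.64); print(n,m.sum(),bar(P[m]))
    near=(np.hypot(x-.68,y-.05)<.2)
    sat=hsv[...,1]>150
    for n,m in dict(orange=near&sat&(hsv[...,0]<14)&(z>.17),blue=near&sat&(hsv[...,0]>105)&(hsv[...,0]<125)&(z>.17),knob=near&(z>.205)&(hsv[...,2]<70),arrow=near&sat&(hsv[...,0]>18)&(hsv[...,0]<32)&(z<.03)&(z>.008)).items():
        k,l=cv2.connectedComponents(m.astype(np.uint8))
        for i in range(1,k):
            Q=P[l==i]
            if len(Q)>3: print(n,len(Q),Q.mean(0),bar(Q))
E
python3 meas.py
python3 - <<'E'
import cv2
a=cv2.imread('pics/scene0.png')[90:290,280:480]; cv2.imwrite('pics/crop1.png',cv2.resize(a,(600,600),interpolation=cv2.INTER_CUBIC))
E
```

```text
scene
orange 188 (array([414.8, 274.5]), array([98.1, 30.2]), 24.5) [0.4154 0.2736 0.1538]
blue 174 (array([526.2, 408. ]), array([97.2, 28.5]), 4.9) [0.5286 0.4057 0.1539]
b0 142 (array([ 444.6, -378.9]), array([24.6, 25.9]), 21.7)
b1 150 (array([ 494.5, -377.9]), array([25.4, 25.7]), 23.9)
bx 0 
b3 167 (array([ 594.7, -374.3]), array([24.3, 24.8]), 87.8)
block 2337 (array([ 493.9, -277.7]), array([212.5,  62.5]), 2.7)
tray 2040 (array([ 518.9, -376.4]), array([212.5,  51.1]), 1.7)
orange 19 [ 0.5481 -0.0382  0.203 ] (array([548. , -37.5]), array([8.6, 8.7]), 11.2)
orange 179 [0.6435 0.0176 0.185 ] (array([643.7,  20.7]), array([28.2, 54.9]), 46.1)
orange 21 [ 0.5901 -0.0802  0.2031] (array([589.9, -80. ]), array([8.6, 8.3]), 33.9)
blue 7 [0.6256 0.1551 0.1746] (array([624.2, 156.7]), array([ 5.3, 14.1]), 37.3)
blue 204 [0.6925 0.0191 0.1846] (array([691.6,  20.3]), array([51.9, 28.6]), 46.6)
blue 5 [0.7899 0.098  0.1751] (array([790.1,  98. ]), array([1. , 7.1]), 33.5)
blue 27 [ 0.7903 -0.0366  0.2025] (array([790. , -35.6]), array([9.7, 9.3]), 85.5)
blue 25 [ 0.7483 -0.0791  0.202
[... 503 characters left out ...]
3.7)
bx 0 
b3 83 (array([ 594.9, -376.8]), array([25.9, 24.5]), 6.8)
block 1414 (array([ 494.7, -281. ]), array([209.5,  66.4]), 2.4)
tray 1278 (array([ 520.1, -378.6]), array([210.4,  54.4]), 1.4)
orange 97 [0.6417 0.0173 0.1833] (array([640.9,  18.4]), array([31.5, 51.8]), 52.3)
orange 10 [ 0.5453 -0.0389  0.2011] (array([544.8, -38.8]), array([8.5, 8.7]), 85.1)
orange 11 [ 0.588  -0.081   0.2007] (array([587.3, -81.7]), array([11.1,  9.1]), 51.8)
blue 61 [0.6908 0.0205 0.1833] (array([688.7,  19.6]), array([47.3, 21.4]), 46.8)
knob 67 [0.6648 0.0371 0.2127] (array([665.4,  38.9]), array([56.7, 14.1]), 45.4)
arrow 57 [0.6134 0.0333 0.0136] (array([614.4,  33.4]), array([48.9, 20.4]), 11.5)
```

View pics/crop1.png

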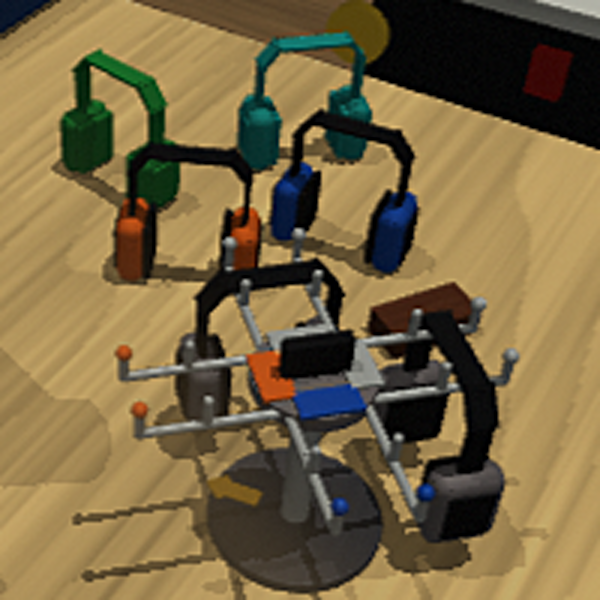

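The crop confirms orange cups at (343,160) and blue cups at (396,152); green and turquoise are left alone. Next, a look from above the bits with the wrist camera.

```bash
cat > go.py <<'E'
import sys
from h import *
def plan(x,y,z,yaw,s=None):
    """grasp point x,y,z (m), yaw deg = world direction of closing line"""
    s=s or r.sense(); R=np.array(s["ee_rot"]); p=np.array(s["tcp_pos"])
    j=s["joints"]; out=[]
    for k in (0,180):
        a=np.radians(yaw+k); Y=np.array([np.cos(a),np.sin(a),0]); Z=np.array([0,0,-1.]); G=np.column_stack([np.cross(Y,Z),Y,Z])
        rv=np.degrees(cv2.Rodrigues(R.T@G)[0].ravel()); sh=R.T@(np.array([x,y,z+.164])-p)*1000
        dj1=np.degrees(np.arctan2(y,x)-np.arctan2(p[1],p[0]))
        out.append((abs(j[5]+dj1+rv[2]),np.round(sh,1),np.round(rv,1),np.round(j[5]+dj1+rv[2],0)))
    for o in out: print("shift",o[1],"turn",o[2],"j6~",o[3])
if __name__=="__main__": 
    s=r.sense(); print(round(s["time_s"],2),np.round(s["tcp_pos"],4),np.round(s["joints"],1),np.round(s["wrist_force"],1),round(s["gripper_width"],3)); print(np.round(s["ee_rot"],3).tolist())
    a=list(map(float,sys.argv[1:])); 
    for i in range(0,len(a),4): plan(*a[i:i+4])
E
python3 go.py .47 -.33 .25 91; python3 -c "
from h import *
print(vision.camera_model('wrist'))"
```

```text
1.1 [ 0.2531 -0.5715  0.4048] [-51.3  22.    0.5   0.  -68.4 -14.8] [-0.7  0.9 -0. ] 1.001
[[-0.914, -0.405, -0.0], [-0.405, 0.914, -0.0], [0.0, -0.0, -1.0]]
shift [-296.1  132.9   -9.3] turn [-0.  -0.  22.9] j6~ 39.0
shift [-296.1  132.9   -9.3] turn [   0.    -0.  -157.1] j6~ -141.0
{'vertical_fov': 60.566249095598515, 'cx': 317.368403693752, 'cy': 204.1565063913397, 'mount': array([[-2.32749283e-04, -9.60444431e-01, -2.78471614e-01,
         7.61165252e-02],
       [ 9.99999917e-01, -3.16597199e-04,  2.56129350e-04,
         1.14205354e-04],
       [-3.34161341e-04, -2.78471532e-01,  9.60444426e-01,
         2.05138827e-02],
       [ 0.00000000e+00,  0.00000000e+00,  0.00000000e+00,
         1.00000000e+00]])}
```

```bash
python3 -m creep '[[1,-296,133,-9,0,0,23],[1,-296,133,-9,0,0,23],[1,-296,133,-9,0,0,23],[1,-296,133,-9,0,0,23],[1,-296,133,-9,0,0,23],[1,-296,133,-9,0,0,23],[1,-296,133,-9,0,0,23],[1,-296,133,-9,0,0,23]]'; python3 -m creep '[[1,0,0,0,0,0,0],[1,0,0,0,0,0,0],[1,0,0,0,0,0,0]]'
cat > wb.py <<'E'
from h import *
from meas_f import bar
E
cat > meas_f.py <<'E'
import numpy as np, cv2
def bar(Q):
    (c,s,a)=cv2.minAreaRect((Q[:,:2]*1000).astype(np.float32)); return np.round(c,1),np.round(s,1),round(a,1)
E
cat > wb.py <<'E'
from h import *
from meas_f import bar
import sys
p,d,M=cap("wrist",sys.argv[1] if len(sys.argv)>1 else None); P=cloud(d,M); x,y,z=P[...,0],P[...,1],P[...,2]
for n,bx in [("b0",.445),("b1",.495),("b3",.595)]:
    m=(z>.085)&(z<.11)&(abs(x-bx)<.02)&(abs(y+.378)<.022); Q=P[m]
    if len(Q)>5: print(n,len(Q),bar(Q),np.median(Q[:,2]))
m=(z>.034)&(z<.048)&(y>-.325)&(y<-.235)&(x>.38)&(x<.62); print("block",m.sum(),bar(P[m]),np.median(z[m]))
h=(z<.034)&(abs(y+.28)<.03)&(x>.4)&(x<.59)   # hole interiors
k,l,st,ce=cv2.connectedComponentsWithStats(((cv2.cvtColor(p,cv2.COLOR_RGB2GRAY)<45)&(abs(y+.28)<.02)&(x>.4)&(x<.59)).astype(np.uint8))
f,cx,cy,E=M
for i in range(1,k):
    if st[i,4]<60: continue
    u,v=ce[i]; ray=E[:3,:3]@[(u-cx)/f,(v-cy)/f,1]; t=(.04-E[2,3])/ray[2]; print("dark",st[i],np.round((E[:3,3]+t*ray)*1000,1))
E
python3 wb.py w1; python3 go.py
```

```text
time_s: 1.77
tcp_pos: [0.4708, -0.3282, 0.4142]
ee_rot: [[-1.0, -0.016, 0.001], [-0.016, 1.0, -0.0], [-0.001, -0.0, -1.0]]
wrist_force: [0.7, -0.7, -0.4]
gripper_width: 0.999
gripper_force: 0.0
time_s: 2.02
tcp_pos: [0.47, -0.3298, 0.4137]
ee_rot: [[-1.0, -0.016, -0.0], [-0.016, 1.0, 0.0], [0.0, 0.0, -1.0]]
wrist_force: [-0.2, -0.8, -0.4]
gripper_width: 1.001
gripper_force: 0.0
b0 689 (array([ 443.8, -378.7]), array([24.5, 25.3]), 45.4) 0.09360951123346706
b1 632 (array([ 493.5, -377.1]), array([24.9, 25. ]), 80.2) 0.09355050403679246
b3 226 (array([ 599.7, -375. ]), array([25.1, 15.7]), 84.3) 0.09375793719721634
block 9692 (array([ 487.6, -278.3]), array([197.1,  60.2]), 2.7) 0.03960332730733848
dark [360 123  13  17 124] [ 417.4 -281.4   40. ]
dark [360 171  11  14 103] [ 466.4 -279.3   40. ]
dark [360 220  10   9  70] [ 517.7 -277.3   40. ]
dark [  402   240   238   160 25372] [642.9 -67.8  40. ]
dark [359 261  11   9  78] [ 567. -275.   40.]
2.07 [ 0.4695 -0.3304  0.4137] [-19.   16.7  -6.1   0.  -67.2 -70.2] [-0.6 -0.8 -0.3] 0.997
[[-1.0, -0.015, -0.0], [-0.015, 1.0, 0.0], [0.0, 0.0, -1.0]]
```

View pics/w1.png

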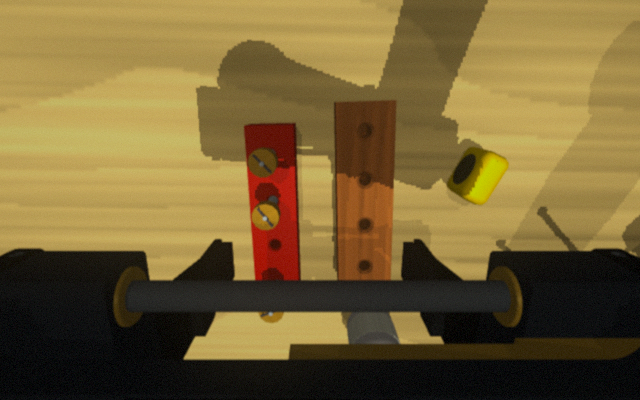

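```bash
sed -i 's/j\[5\]+dj1+rv\[2\]/j[5]-dj1-rv[2]/g' go.py
python3 -m creep '[[1,26,-48,60,0,0,0],[1,26,-48,60,0,0,0],[1,26,-48,90,0,0,0],[1,26,-48,120,0,0,0],[1,26,-48,140,0,0,0],[1,26,-48,163,0,0,0],[1,26,-48,163,0,0,0],[1,26,-48,163,0,0,0]]'
python3 -m creep '[[-1,0,0,0,0,0,0],[-1,0,0,0,0,0,0],[-1,0,0,0,0,0,0],[-1,0,0,0,0,0,0],[-1,0,0,0,0,0,0],[-1,0,0,0,0,0,0],[-1,0,0,0,0,0,0],[-1,0,0,0,0,0,0]]'
python3 go.py .418 -.282 .15 91
```

```text
time_s: 2.73
tcp_pos: [0.4435, -0.3794, 0.25]
ee_rot: [[-1.0, -0.013, -0.003], [-0.013, 1.0, 0.001], [0.003, 0.001, -1.0]]
wrist_force: [0.7, 0.6, 0.5]
gripper_width: 1.0
gripper_force: 0.0
time_s: 3.4
tcp_pos: [0.4446, -0.3783, 0.2508]
ee_rot: [[-1.0, -0.016, 0.0], [-0.016, 1.0, -0.0], [-0.0, -0.0, -1.0]]
wrist_force: [-0.5, -0.1, -0.8]
gripper_width: 0.481
gripper_force: 0.0
3.4 [ 0.4446 -0.3783  0.2508] [-24.5  26.8 -16.5   0.  -46.6 -64.6] [-0.5 -0.1 -0.8] 0.481
[[-1.0, -0.016, 0.0], [-0.016, 1.0, -0.0], [-0.0, -0.0, -1.0]]
shift [ 25.1  96.7 -63.2] turn [-0.   0.  -0.1] j6~ -71.0
shift [ 25.1  96.7 -63.2] turn [  0.    0.  179.9] j6~ -251.0
```

```bash
python3 -m creep '[[-1,0,0,0,0,0,0],[-1,0,0,0,0,0,0],[-1,0,0,0,0,0,0],[-1,0,0,0,0,0,0],[-1,0,0,0,0,0,0],[-1,0,0,0,0,0,0],[-1,0,0,0,0,0,0]]'
python3 -m creep '[[-1,0,0,-30,0,0,0],[-1,0,0,-60,0,0,0],[-1,0,0,-60,0,0,0],[-1,8,32,-60,0,0,0],[-1,17,65,-60,0,0,0],[-1,25,97,-60,0,0,0],[-1,25,97,-60,0,0,0],[-1,25,97,-60,0,0,0]]'
python3 -m creep '[[-1,0,0,0,0,0,0],[-1,0,0,0,0,0,0],[-1,0,0,0,0,0,0]]'
python3 go.py .418 -.282 .087 91; python3 wb.py w2 | grep b
```

```text
time_s: 3.98
tcp_pos: [0.4446, -0.3784, 0.2507]
ee_rot: [[-1.0, -0.015, -0.0], [-0.015, 1.0, 0.0], [0.0, 0.0, -1.0]]
wrist_force: [-0.0, -0.1, -0.1]
gripper_width: 0.287
gripper_force: 30.0
time_s: 4.65
tcp_pos: [0.4177, -0.2806, 0.3111]
ee_rot: [[-1.0, -0.018, 0.001], [-0.018, 1.0, -0.0], [-0.001, -0.0, -1.0]]
wrist_force: [0.4, -0.8, -0.5]
gripper_width: 0.285
gripper_force: 30.0
time_s: 4.9
tcp_pos: [0.4184, -0.2825, 0.3106]
ee_rot: [[-1.0, -0.014, 0.0], [-0.014, 1.0, -0.0], [-0.0, -0.0, -1.0]]
wrist_force: [0.9, -1.4, -0.8]
gripper_width: 0.284
gripper_force: 30.0
4.9 [ 0.4184 -0.2825  0.3106] [-15.6  15.8 -23.8   0.  -50.3 -73.6] [ 0.9 -1.4 -0.8] 0.284
[[-1.0, -0.014, 0.0], [-0.014, 1.0, -0.0], [-0.0, -0.0, -1.0]]
shift [ 0.4  0.6 59.6] turn [-0.   0.  -0.2] j6~ -73.0
shift [ 0.4  0.6 59.6] turn [  0.    0.  179.8] j6~ -253.0
block 7134 (array([ 464.9, -279.7]), array([152.5,  59.9]), 2.6) 0.03953622563480694
```

View pics/w2.png

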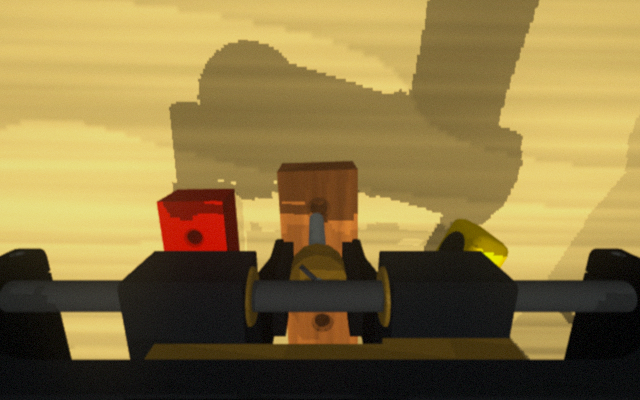

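Picture: bit held, head at (317,262), shank foot near (318,215), aligned with hole 0 at (319,207). Inserting.

```bash
python3 -m creep '[[-1,0,1,15,0,0,0],[-1,0,1,25,0,0,0],[-1,0,1,32,0,0,0],[-1,0,1,32,0,0,0],[-1,0,1,32,0,0,0]]'
python3 -m creep '[[-1,0,0,8,0,0,0],[-1,0,0,16,0,0,0],[-1,0,0,22,0,0,0],[-1,0,0,26,0,0,0],[-1,0,0,27,0,0,0],[-1,0,0,27,0,0,0],[-1,0,0,27,0,0,0]]'
python3 go.py
```

```text
time_s: 5.37
tcp_pos: [0.4183, -0.2812, 0.2785]
ee_rot: [[-1.0, -0.015, -0.001], [-0.015, 1.0, 0.0], [0.001, 0.0, -1.0]]
wrist_force: [0.3, 0.2, -0.7]
gripper_width: 0.283
gripper_force: 30.0
time_s: 5.95
tcp_pos: [0.4182, -0.2808, 0.2518]
ee_rot: [[-1.0, -0.016, -0.0], [-0.016, 1.0, -0.0], [0.0, -0.0, -1.0]]
wrist_force: [0.3, -0.4, -0.6]
gripper_width: 0.288
gripper_force: 30.0
5.95 [ 0.4182 -0.2808  0.2518] [-15.4  20.3 -27.8   0.  -41.8 -73.7] [ 0.3 -0.4 -0.6] 0.288
[[-1.0, -0.016, -0.0], [-0.016, 1.0, -0.0], [0.0, -0.0, -1.0]]
```

```bash
python3 -m creep '[[1,0,0,0,0,0,0],[1,0,0,0,0,0,0],[1,0,0,0,0,0,0],[1,0,0,0,0,0,0],[1,0,0,0,0,0,0],[1,0,0,-30,0,0,0],[1,0,0,-60,0,0,0],[1,0,0,-60,0,0,0]]'
python3 -m creep '[[1,-24,-32,0,0,0,0],[1,-49,-65,0,0,0,0],[1,-74,-98,0,0,0,0],[1,-74,-99,0,0,0,0],[1,-74,-99,20,0,0,0],[1,-74,-99,40,0,0,0],[1,-74,-99,61,0,0,0],[1,-74,-99,61,0,0,0]]'
python3 -m creep '[[-1,0,0,0,0,0,0],[-1,0,0,0,0,0,0],[-1,0,0,0,0,0,0],[-1,0,0,0,0,0,0],[-1,0,0,0,0,0,0],[-1,0,0,0,0,0,0],[-1,0,0,0,0,0,0],[-1,0,0,0,0,0,0]]'
python3 -m creep '[[-1,0,0,0,0,0,0],[-1,0,0,0,0,0,0],[-1,0,0,0,0,0,0],[-1,0,0,0,0,0,0],[-1,0,0,0,0,0,0],[-1,0,0,0,0,0,0],[-1,0,0,0,0,0,0]]'
python3 go.py .468 -.279 .147 91
```

```text
time_s: 6.62
tcp_pos: [0.4198, -0.2816, 0.3173]
ee_rot: [[-1.0, -0.017, 0.01], [-0.017, 1.0, -0.005], [-0.01, -0.005, -1.0]]
wrist_force: [1.1, 0.4, 0.4]
gripper_width: 0.807
gripper_force: 0.0
time_s: 7.28
tcp_pos: [0.492, -0.3779, 0.246]
ee_rot: [[-1.0, -0.014, -0.008], [-0.014, 1.0, 0.005], [0.008, 0.005, -1.0]]
wrist_force: [-1.1, 1.6, -0.7]
gripper_width: 1.001
gripper_force: 0.0
time_s: 7.95
tcp_pos: [0.4936, -0.3787, 0.251]
ee_rot: [[-1.0, -0.015, 0.0], [-0.015, 1.0, -0.0], [-0.0, -0.0, -1.0]]
wrist_force: [0.5, -0.8, -0.2]
gripper_width: 0.477
gripper_force: 0.0
time_s: 8.53
tcp_pos: [0.4936, -0.3786, 0.2507]
ee_rot: [[-1.0, -0.015, -0.0], [-0.015, 1.0, 0.0], [0.0, 0.0, -1.0]]
wrist_force: [0.4, -0.1, 0.2]
gripper_width: 0.286
gripper_force: 30.0
8.53 [ 0.4936 -0.3786  0.2507] [-22.6  29.9 -10.8   0.  -49.3 -66.5] [ 0.4 -0.1  0.2] 0.286
[[-1.0, -0.015, -0.0], [-0.015, 1.0, 0.0], [0.0, 0.0, -1.0]]
shift [ 24.1 100.  -60.3] turn [ 0.  -0.  -0.1] j6~ -73.0
shift [ 24.1 100.  -60.3] turn [ -0.   -0.  179.9] j6~ -253.0
```

```bash
python3 -m creep '[[-1,0,0,-30,0,0,0],[-1,0,0,-60,0,0,0],[-1,0,0,-60,0,0,0],[-1,8,33,-60,0,0,0],[-1,17,66,-60,0,0,0],[-1,25,99,-60,0,0,0],[-1,25,99,-60,0,0,0],[-1,25,99,-60,0,0,0]]'
python3 -m creep '[[-1,0,0,0,0,0,0],[-1,0,0,0,0,0,0],[-1,0,0,15,0,0,0],[-1,0,0,25,0,0,0],[-1,0,0,32,0,0,0],[-1,0,0,32,0,0,0]]'
python3 -m creep '[[-1,0,0,8,0,0,0],[-1,0,0,16,0,0,0],[-1,0,0,22,0,0,0],[-1,0,0,26,0,0,0],[-1,0,0,27,0,0,0],[-1,0,0,27,0,0,0],[-1,0,0,27,0,0,0]]'
python3 go.py .595 -.376 .087 91
```

```text
time_s: 9.2
tcp_pos: [0.4668, -0.2788, 0.3112]
ee_rot: [[-1.0, -0.018, 0.0], [-0.018, 1.0, -0.0], [-0.0, -0.0, -1.0]]
wrist_force: [-0.1, -0.9, 0.4]
gripper_width: 0.289
gripper_force: 30.0
time_s: 9.7
tcp_pos: [0.4667, -0.2804, 0.2766]
ee_rot: [[-1.0, -0.014, -0.004], [-0.014, 1.0, 0.001], [0.004, 0.001, -1.0]]
wrist_force: [0.1, 0.3, -0.6]
gripper_width: 0.285
gripper_force: 30.0
time_s: 10.28
tcp_pos: [0.4672, -0.2801, 0.2519]
ee_rot: [[-1.0, -0.016, 0.0], [-0.016, 1.0, -0.0], [-0.0, -0.0, -1.0]]
wrist_force: [-0.5, -0.1, -0.0]
gripper_width: 0.283
gripper_force: 30.0
10.28 [ 0.4672 -0.2801  0.2519] [-13.9  23.6 -22.1   0.  -44.3 -75.2] [-0.5 -0.1 -0. ] 0.283
[[-1.0, -0.016, 0.0], [-0.016, 1.0, -0.0], [-0.0, -0.0, -1.0]]
shift [-126.3  -97.9    1. ] turn [-0.   0.  -0.1] j6~ -74.0
shift [-126.3  -97.9    1. ] turn [  0.    0.  179.9] j6~ -254.0
```

```bash
python3 -m creep '[[1,0,0,0,0,0,0],[1,0,0,0,0,0,0],[1,0,0,0,0,0,0],[1,0,0,0,0,0,0],[1,0,0,0,0,0,0],[1,0,0,-30,0,0,0],[1,0,0,-60,0,0,0],[1,0,0,-60,0,0,0]]'
python3 -m creep '[[1,-31,-24,0,0,0,0],[1,-63,-49,0,0,0,0],[1,-94,-73,0,0,0,0],[1,-126,-98,0,0,0,0],[1,-126,-98,0,0,0,0],[1,-126,-98,30,0,0,0],[1,-126,-98,61,0,0,0],[1,-126,-98,61,0,0,0]]'
python3 -m creep '[[-1,0,0,0,0,0,0],[-1,0,0,0,0,0,0],[-1,0,0,0,0,0,0],[-1,0,0,0,0,0,0],[-1,0,0,0,0,0,0],[-1,0,0,0,0,0,0],[-1,0,0,0,0,0,0],[-1,0,0,0,0,0,0]]'
python3 -m creep '[[-1,0,0,0,0,0,0],[-1,0,0,0,0,0,0],[-1,0,0,0,0,0,0],[-1,0,0,0,0,0,0],[-1,0,0,0,0,0,0],[-1,0,0,0,0,0,0],[-1,0,0,0,0,0,0]]'
python3 go.py .5175 -.278 .147 91
```

```text
time_s: 10.95
tcp_pos: [0.4689, -0.2808, 0.3176]
ee_rot: [[-1.0, -0.017, 0.01], [-0.017, 1.0, -0.005], [-0.01, -0.005, -1.0]]
wrist_force: [0.7, 0.2, 0.1]
gripper_width: 0.808
gripper_force: 0.0
time_s: 11.62
tcp_pos: [0.5924, -0.3751, 0.2431]
ee_rot: [[-1.0, -0.013, -0.012], [-0.013, 1.0, 0.007], [0.012, 0.007, -1.0]]
wrist_force: [-1.5, 0.6, -2.3]
gripper_width: 0.997
gripper_force: 0.0
time_s: 12.28
tcp_pos: [0.5945, -0.3761, 0.2511]
ee_rot: [[-1.0, -0.015, 0.0], [-0.015, 1.0, -0.0], [-0.0, -0.0, -1.0]]
wrist_force: [-0.2, -0.3, -0.2]
gripper_width: 0.475
gripper_force: 0.0
time_s: 12.87
tcp_pos: [0.5946, -0.3761, 0.2507]
ee_rot: [[-1.0, -0.015, -0.0], [-0.015, 1.0, 0.0], [0.0, 0.0, -1.0]]
wrist_force: [0.6, 0.1, 0.4]
gripper_width: 0.282
gripper_force: 30.0
12.87 [ 0.5946 -0.3761  0.2507] [-19.2  36.7   2.2  -0.  -55.5 -69.9] [0.6 0.1 0.4] 0.282
[[-1.0, -0.015, -0.0], [-0.015, 1.0, 0.0], [0.0, 0.0, -1.0]]
shift [ 75.6  99.3 -60.3] turn [ 0.  -0.  -0.1] j6~ -74.0
shift [ 75.6  99.3 -60.3] turn [ -0.   -0.  179.9] j6~ -254.0
```

```bash
python3 -m creep '[[-1,0,0,-30,0,0,0],[-1,0,0,-60,0,0,0],[-1,0,0,-60,0,0,0],[-1,25,33,-60,0,0,0],[-1,50,66,-60,0,0,0],[-1,76,99,-60,0,0,0],[-1,76,99,-60,0,0,0],[-1,76,99,-60,0,0,0]]'
python3 -m creep '[[-1,0,0,0,0,0,0],[-1,0,0,0,0,0,0],[-1,0,0,15,0,0,0],[-1,0,0,25,0,0,0],[-1,0,0,32,0,0,0],[-1,0,0,32,0,0,0]]'
python3 -m creep '[[-1,0,0,8,0,0,0],[-1,0,0,16,0,0,0],[-1,0,0,22,0,0,0],[-1,0,0,26,0,0,0],[-1,0,0,27,0,0,0],[-1,0,0,27,0,0,0],[-1,0,0,27,0,0,0]]'
python3 -m creep '[[1,0,0,0,0,0,0],[1,0,0,0,0,0,0],[1,0,0,0,0,0,0],[1,0,0,0,0,0,0],[1,0,0,0,0,0,0],[1,0,0,-40,0,0,0],[1,0,0,-80,0,0,0],[1,0,0,-120,0,0,0]]'
python3 go.py .668 .041 .29 -45; python3 meas.py | grep -v tray
```

```text
time_s: 13.53
tcp_pos: [0.5154, -0.2768, 0.311]
ee_rot: [[-1.0, -0.017, -0.001], [-0.017, 1.0, 0.0], [0.001, 0.0, -1.0]]
wrist_force: [0.1, -0.5, -0.6]
gripper_width: 0.287
gripper_force: 30.0
time_s: 14.03
tcp_pos: [0.517, -0.2786, 0.2764]
ee_rot: [[-1.0, -0.014, -0.003], [-0.014, 1.0, 0.001], [0.003, 0.001, -1.0]]
wrist_force: [0.0, -0.2, -1.7]
gripper_width: 0.285
gripper_force: 30.0
time_s: 14.62
tcp_pos: [0.5172, -0.2783, 0.2519]
ee_rot: [[-1.0, -0.015, 0.0], [-0.015, 1.0, -0.0], [-0.0, -0.0, -1.0]]
wrist_force: [0.1, 0.3, 0.0]
gripper_width: 0.284
gripper_force: 30.0
time_s: 15.28
tcp_pos: [0.5168, -0.2783, 0.3728]
ee_rot: [[-1.0, -0.016, -0.002], [-0.016, 1.0, 0.0], [0.002, 0.0, -1.0]]
wrist_force: [0.3, -0.6, 0.3]
gripper_width: 0.806
gripper_force: 0.0
15.28 [ 0.5168 -0.2783  0.3728] [-12.5  19.8  -7.8   0.  -62.5 -76.6] [ 0.3 -0.6  0.3] 0.806
[[-1.0, -0.016, -0.002], [-0.016, 1.0, 0.0], [0.002, 0.0, -1.0]]
shift [-155.9  316.9  -81.5] turn [-1.000e-01 -1.000e-01  1.359e+02] j6~ -244.0
shift [-155.9  316.9  -81.5] turn [  0.1  -0.1 -44.1] j6~ -64.0
scene
orange 184 (array([4
[... 1287 characters left out ...]
array([54.5, 13.5]), 73.3)
knob 167 [0.6687 0.0406 0.2135] (array([667.7,  42.4]), array([55. , 14.1]), 45.3)
arrow 100 [0.6134 0.0338 0.016 ] (array([612.9,  33.4]), array([46.6, 24.7]), 2.7)
side
orange 130 (array([412.1, 271. ]), array([97.4, 31.4]), 26.9) [0.4123 0.2704 0.1516]
blue 43 (array([502.5, 400.9]), array([44.7, 26.3]), 0.8) [0.4984 0.3989 0.1521]
b0 0 
b1 0 
bx 0 
b3 0 
block 1281 (array([ 495. , -280.2]), array([210.5,  66. ]), 2.2)
orange 38 [0.6533 0.0084 0.1836] (array([655.9,  10.1]), array([33.1, 18.6]), 79.7)
blue 72 [0.6907 0.0196 0.1836] (array([690.2,  19.9]), array([50.3, 23.4]), 41.6)
knob 63 [0.6652 0.0367 0.2132] (array([666.4,  39.8]), array([55.3, 13.5]), 46.5)
```

```bash
python3 -m creep '[[1,-20,40,-81,0,0,-7],[1,-38,77,-81,0,0,-14],[1,-57,116,-81,0,0,-21],[1,-76,155,-81,0,0,-28],[1,-95,193,-81,0,0,-35],[1,-114,232,-81,0,0,-42],[1,-133,271,-81,0,0,-44],[1,-152,310,-81,0,0,-44]]'
python3 -m creep '[[1,0,0,0,0,0,0],[1,0,0,0,0,0,0],[1,0,0,0,0,0,0]]'
cat > wk.py <<'E'
from h import *
from meas_f import bar
import sys
p,d,M=cap("wrist",sys.argv[1]); P=cloud(d,M); x,y,z=P[...,0],P[...,1],P[...,2]; hsv=cv2.cvtColor(p,cv2.COLOR_RGB2HSV)
near=np.hypot(x-.668,y-.041)<.2; sat=hsv[...,1]>150
for n,m in dict(orange=near&sat&(hsv[...,0]<14)&(z>.195)&(z<.21),blue=near&sat&(hsv[...,0]>105)&(hsv[...,0]<125)&(z>.195)&(z<.21),knob=near&(z>.2)&(z<.22)&(hsv[...,2]<70)&(np.hypot(x-.668,y-.041)<.05),arrow=near&sat&(hsv[...,0]>18)&(hsv[...,0]<32)&(z<.03)&(z>.008)).items():
    k,l=cv2.connectedComponents(m.astype(np.uint8))
    for i in range(1,k):
        Q=P[l==i]
        if len(Q)>8: print(n,len(Q),np.round(Q.mean(0),4),bar(Q))
E
python3 wk.py w3; python3 go.py .667 .041 .195 135.5
```

```text
time_s: 16.05
tcp_pos: [0.6465, -0.0026, 0.4528]
ee_rot: [[-0.708, -0.707, 0.001], [-0.707, 0.708, 0.0], [-0.001, -0.0, -1.0]]
wrist_force: [0.4, -0.9, 1.0]
gripper_width: 0.999
gripper_force: 0.0
time_s: 16.3
tcp_pos: [0.6461, -0.0044, 0.452]
ee_rot: [[-0.708, -0.706, -0.001], [-0.706, 0.708, -0.0], [0.001, 0.0, -1.0]]
wrist_force: [-0.2, -0.6, 0.6]
gripper_width: 0.999
gripper_force: 0.0
orange 264 [ 0.546  -0.0367  0.202 ] (array([545.8, -36.5]), array([11.1, 10.7]), 0.8)
orange 250 [ 0.5877 -0.0779  0.2022] (array([587.6, -78.1]), array([11.3, 10.8]), 71.1)
blue 161 [ 0.7439 -0.0773  0.202 ] (array([744.2, -77.4]), array([8.3, 9.7]), 5.6)
knob 718 [0.6532 0.0298 0.2125] (array([654.7,  32.1]), array([24.2, 14.1]), 45.3)
knob 132 [0.6824 0.0596 0.2144] (array([682.5,  59.7]), array([ 7.1, 13.2]), 45.4)
arrow 565 [0.6121 0.0338 0.0142] (array([611.7,  36. ]), array([48.3, 27.3]), 19.0)
16.35 [ 0.6459 -0.0051  0.4524] [ 13.9  22.6   8.2   0.  -75.6 -59. ] [ 1.  -0.2  0.1] 0.996
[[-0.709, -0.705, -0.0], [-0.705, 0.709, -0.0], [0.0, 0.0, -1.0]]
shift [-47.5  17.8  93.3] turn [ 0.  -0.  -0.7] j6~ -62.0
shift [-47.5  17.8  93.3] turn [ -0.   -0.  179.3] j6~ -242.0
```

View pics/w3.png

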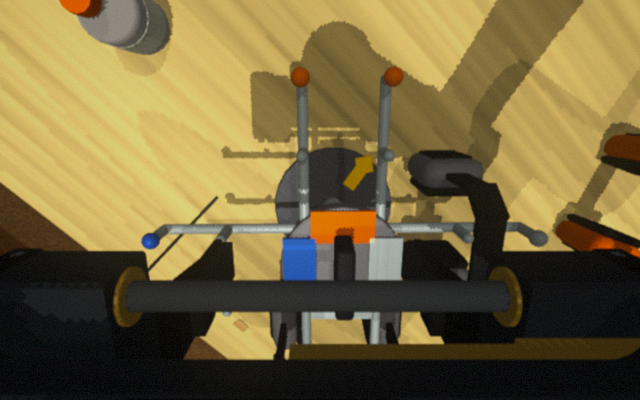

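```bash
python3 -m creep '[[1,-24,9,20,0,0,0],[1,-48,19,30,0,0,0],[1,-48,19,60,0,0,0],[1,-48,19,80,0,0,0],[1,-48,19,85,0,0,0],[1,-48,19,85,0,0,0],[-1,-48,19,85,0,0,0],[-1,-48,19,85,0,0,0]]'
python3 -m creep '[[-1,0,0,0,0,0,0],[-1,0,0,0,0,0,0],[-1,0,0,0,0,0,0],[-1,0,0,0,0,0,0],[-1,0,0,0,0,0,0],[-1,0,0,0,0,0,0],[-1,0,0,0,0,0,0],[-1,0,0,0,0,0,0]]'
python3 -m creep '[[-1,0,0,0,0,0,0],[-1,0,0,0,0,0,0],[-1,0,0,0,0,0,0],[-1,0,0,0,0,0,0],[-1,0,0,0,0,0,0],[-1,0,0,0,0,0,0],[-1,0,0,0,0,0,0],[-1,0,0,0,0,0,0]]'
python3 go.py
```

```text
time_s: 17.02
tcp_pos: [0.667, 0.0419, 0.3696]
ee_rot: [[-0.709, -0.705, 0.004], [-0.705, 0.709, 0.0], [-0.003, -0.002, -1.0]]
wrist_force: [0.2, -0.2, 0.0]
gripper_width: 0.921
gripper_force: 0.0
time_s: 17.68
tcp_pos: [0.6668, 0.0428, 0.3674]
ee_rot: [[-0.708, -0.706, -0.0], [-0.706, 0.708, -0.0], [0.0, 0.0, -1.0]]
wrist_force: [-0.6, -0.7, -1.3]
gripper_width: 0.329
gripper_force: 0.0
time_s: 18.35
tcp_pos: [0.6664, 0.0432, 0.3674]
ee_rot: [[-0.708, -0.706, -0.001], [-0.706, 0.708, 0.001], [0.0, 0.001, -1.0]]
wrist_force: [-3.6, 3.7, 1.7]
gripper_width: 0.16
gripper_force: 30.0
18.35 [0.6664 0.0432 0.3674] [ 17.5  27.7   4.   -0.1 -66.4 -62.6] [-3.6  3.7  1.7] 0.16
[[-0.708, -0.706, -0.001], [-0.706, 0.708, 0.001], [0.0, 0.001, -1.0]]
```

```bash
python3 -m creep '[[-1,0,0,0,0,0,5],[-1,0,0,0,0,0,11],[-1,0,0,0,0,0,17],[-1,0,0,0,0,0,23],[-1,0,0,0,0,0,29],[-1,0,0,0,0,0,35],[-1,0,0,0,0,0,40],[-1,0,0,0,0,0,42]]'
python3 -m creep '[[-1,0,0,0,0,0,0],[-1,0,0,0,0,0,0],[1,0,0,0,0,0,0],[1,0,0,0,0,0,0],[1,0,0,0,0,0,0],[1,0,0,-10,0,0,0],[1,0,0,-40,0,0,0],[1,0,0,-80,0,0,0]]'
python3 meas.py | grep -Ev 'b[0-9x]|tray'; python3 go.py .414 .2725 .22 116
```

```text
time_s: 19.02
tcp_pos: [0.6664, 0.0433, 0.3674]
ee_rot: [[-0.999, -0.047, -0.001], [-0.047, 0.999, 0.001], [0.001, 0.001, -1.0]]
wrist_force: [-3.2, 3.8, 1.0]
gripper_width: 0.163
gripper_force: 30.0
time_s: 19.68
tcp_pos: [0.6666, 0.0424, 0.4452]
ee_rot: [[-0.999, -0.05, -0.008], [-0.05, 0.999, -0.002], [0.008, -0.002, -1.0]]
wrist_force: [0.3, -0.1, 0.4]
gripper_width: 0.526
gripper_force: 0.0
scene
orange 189 (array([413.8, 274.2]), array([96.4, 32.6]), 25.9) [0.4151 0.2734 0.1539]
blue 0 (array([0., 0.]), array([0., 0.]), 0.0) [nan nan nan]
block 2003 (array([ 494.7, -277.9]), array([211.9,  62. ]), 2.7)
orange 10 [ 0.6397 -0.0083  0.4293] (array([639.9,  -8.8]), array([2.9, 8.2]), 68.0)
orange 20 [0.5255 0.0642 0.2013] (array([525.9,  64.4]), array([10.6,  6.7]), 41.6)
orange 20 [0.5285 0.0047 0.2019] (array([527.7,   4.9]), array([9.4, 7.8]), 35.0)
orange 134 [0.6319 0.0354 0.1857] (array([633.5,  42.1]), array([26.8, 53. ]), 0.2)
blue 8 [0.6389 0.0195 0.4403] (array([638.4,  19.3]), array([4.5, 9.2]), 15.2)
blue 4 [0.6992 0.1295 0.3748] (array([699.3, 129.5]), array([1., 6.]),
[... 1722 characters left out ...]
50.7)
knob 2260 [0.6598 0.0043 0.4341] (array([663.2,  39.4]), array([ 82.2, 196.4]), 6.0)
knob 81 [0.6648 0.0384 0.2125] (array([665.4,  39.7]), array([52.1, 16.7]), 4.3)
arrow 57 [0.6135 0.0328 0.0142] (array([613.3,  33.7]), array([46.5, 27.1]), 2.6)
19.78 [0.6677 0.0422 0.4568] [  17.5   24.7   11.9    0.2  -76.3 -104.6] [0.9 0.7 0.5] 0.619
[[-0.999, -0.051, 0.016], [-0.051, 0.999, 0.001], [-0.016, -0.0, -1.0]]
shift [242.8 242.9  68.8] turn [ -0.2   0.9 -23.1] j6~ -111.0
shift [242.8 242.9  68.8] turn [  1.3   0.3 156.9] j6~ -291.0meas.py:9: RuntimeWarning: Mean of empty slice.
  m=(z>.148)&(z<.16)&(np.hypot(x-a,y-b)<.09); Q=P[m]; print(n,len(Q),bar(Q),Q.mean(0))
  ret = um.true_divide(
```

```bash
python3 -m creep '[[1,0,0,0,0,0,0],[1,29,29,0,0,0,-7],[1,58,58,0,0,0,-14],[1,87,87,0,0,0,-21],[1,116,116,0,0,0,-23],[1,145,145,0,0,0,-23],[1,174,174,0,0,0,-23],[1,200,200,0,0,0,-23]]'
python3 -m creep '[[1,0,0,0,0,0,0],[1,0,0,0,0,0,0],[1,0,0,0,0,0,0],[1,0,0,0,0,0,0]]'
cat > we.py <<'E'
from h import *
from meas_f import bar
import sys
a,b,zl,zh=map(float,sys.argv[1:5])
p,d,M=cap("wrist",sys.argv[5]); P=cloud(d,M); x,y,z=P[...,0],P[...,1],P[...,2]
m=(z>zl)&(z<zh)&(np.hypot(x-a,y-b)<.09)&(p.max(-1)<90)
k,l,st,ce=cv2.connectedComponentsWithStats(m.astype(np.uint8)); i=1+np.argmax(st[1:,4]); Q=P[l==i]; print(len(Q),bar(Q),np.median(Q[:,2]),ce[i])
E
python3 we.py .4135 .2725 .145 .165 w4; python3 go.py .4135 .2725 .15 115.5
```

```text
time_s: 20.45
tcp_pos: [0.4551, 0.2332, 0.447]
ee_rot: [[-0.9, -0.436, -0.001], [-0.436, 0.9, -0.001], [0.001, -0.0, -1.0]]
wrist_force: [1.1, 0.8, 0.1]
gripper_width: 0.992
gripper_force: 0.0
time_s: 20.78
tcp_pos: [0.4576, 0.2319, 0.4471]
ee_rot: [[-0.9, -0.435, -0.0], [-0.435, 0.9, -0.001], [0.001, -0.0, -1.0]]
wrist_force: [0.7, -0.6, 0.1]
gripper_width: 0.997
gripper_force: 0.0
3404 (array([412.7, 275.5]), array([98.9, 23.8]), 25.4) 0.152493493113308 [389.19007051 170.10458284]
20.83 [0.4578 0.2318 0.4471] [  45.     9.4  -11.     0.   -69.7 -109.2] [0.8 0.3 0.8] 0.998
[[-0.9, -0.435, -0.001], [-0.435, 0.9, -0.001], [0.001, -0.0, -1.0]]
shift [ 22.   56.  133.1] turn [-0.  -0.   0.3] j6~ -116.0
shift [ 22.   56.  133.1] turn [ 1.000e-01 -0.000e+00 -1.797e+02] j6~ 64.0
```

View pics/w4.png

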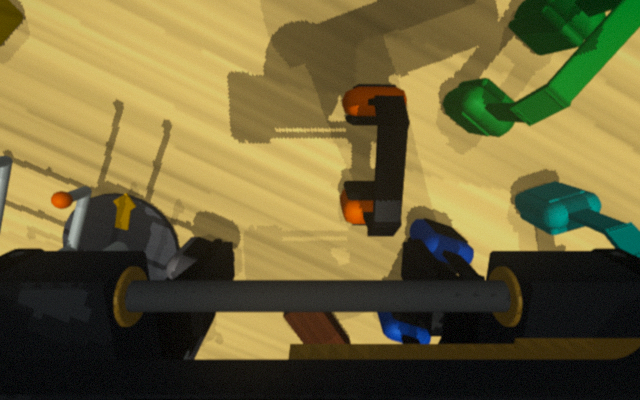

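The wrist picture shows the orange-cupped pair with its bar at (390,168); green (470,105) and turquoise (555,205) are separate. Picking the orange one.

```bash
python3 -m creep '[[1,11,29,10,0,0,0],[1,22,58,30,0,0,0],[1,22,58,60,0,0,0],[1,22,58,90,0,0,0],[1,22,58,115,0,0,0],[1,22,58,130,0,0,0],[1,22,58,133,0,0,0],[1,22,58,133,0,0,0]]'
python3 -m creep '[[-1,0,0,0,0,0,0],[-1,0,0,0,0,0,0],[-1,0,0,0,0,0,0],[-1,0,0,0,0,0,0],[-1,0,0,0,0,0,0],[-1,0,0,0,0,0,0],[-1,0,0,0,0,0,0],[-1,0,0,0,0,0,0]]'
python3 -m creep '[[-1,0,0,0,0,0,0],[-1,0,0,0,0,0,0],[-1,0,0,0,0,0,0],[-1,0,0,0,0,0,0],[-1,0,0,0,0,0,0],[-1,0,0,0,0,0,0],[-1,0,0,0,0,0,0],[-1,0,0,0,0,0,0]]'
python3 go.py .412 .272 .225 115.5
```

```text
time_s: 21.5
tcp_pos: [0.4126, 0.2744, 0.3134]
ee_rot: [[-0.9, -0.435, -0.002], [-0.435, 0.9, -0.002], [0.003, -0.001, -1.0]]
wrist_force: [-0.3, -0.2, 0.4]
gripper_width: 1.004
gripper_force: 0.0
time_s: 22.17
tcp_pos: [0.4118, 0.2751, 0.3146]
ee_rot: [[-0.9, -0.437, 0.0], [-0.437, 0.9, 0.0], [-0.0, 0.0, -1.0]]
wrist_force: [1.0, -0.3, -0.0]
gripper_width: 0.478
gripper_force: 0.0
time_s: 22.83
tcp_pos: [0.4119, 0.275, 0.3145]
ee_rot: [[-0.9, -0.437, -0.0], [-0.437, 0.9, 0.0], [0.0, 0.0, -1.0]]
wrist_force: [-0.2, -0.9, -0.3]
gripper_width: 0.271
gripper_force: 30.0
22.83 [0.4119 0.275  0.3145] [  52.6   14.7  -24.8   -0.   -50.5 -116.7] [-0.2 -0.9 -0.3] 0.271
[[-0.9, -0.437, -0.0], [-0.437, 0.9, 0.0], [0.0, 0.0, -1.0]]
shift [  1.2  -2.8 -74.5] turn [ 0.  -0.   0.4] j6~ -117.0
shift [  1.2  -2.8 -74.5] turn [   0.     0.  -179.6] j6~ 63.0
```

```bash
python3 -m creep '[[-1,0,0,-20,0,0,0],[-1,0,0,-45,0,0,0],[-1,0,0,-70,0,0,0],[-1,0,0,-75,0,0,0],[-1,0,0,-75,0,0,0],[-1,0,0,-75,0,0,0]]'
python3 go.py .4224 .0269 .225 183.5
```

```text
time_s: 23.33
tcp_pos: [0.4115, 0.2747, 0.3885]
ee_rot: [[-0.9, -0.436, -0.002], [-0.436, 0.9, -0.001], [0.002, 0.0, -1.0]]
wrist_force: [0.6, -0.1, -1.1]
gripper_width: 0.269
gripper_force: 30.0
23.33 [0.4115 0.2747 0.3885] [ 5.260e+01  1.010e+01 -1.880e+01 -1.000e-01 -6.120e+01 -1.167e+02] [ 0.6 -0.1 -1.1] 0.269
[[-0.9, -0.436, -0.002], [-0.436, 0.9, -0.001], [0.002, 0.0, -1.0]]
shift [  98.2 -227.7   -0.4] turn [  0.1  -0.1 -67.6] j6~ -19.0
shift [  98.2 -227.7   -0.4] turn [-1.000e-01 -1.000e-01  1.124e+02] j6~ -199.0
```

```bash
python3 -m creep '[[-1,8,-20,0,0,0,-5],[-1,20,-46,0,0,0,-12],[-1,34,-80,0,0,0,-19],[-1,48,-112,0,0,0,-26],[-1,62,-144,0,0,0,-33],[-1,76,-176,0,0,0,-40],[-1,90,-208,0,0,0,-47],[-1,98,-228,0,0,0,-54]]'
python3 -m creep '[[-1,0,0,0,0,0,-7],[-1,0,0,0,0,0,-13],[-1,0,0,0,0,0,-13],[-1,0,0,0,0,0,-13],[-1,0,0,0,0,0,-13]]'
python3 - <<'E'
from h import *
from meas_f import bar
for c in ["scene","side"]:
    p,d,M=cap(c,c+"_h1"); P=cloud(d,M); x,y,z=P[...,0],P[...,1],P[...,2]; hsv=cv2.cvtColor(p,cv2.COLOR_RGB2HSV)
    m=(np.hypot(x-.525,y-.033)<.06)&(z>.195)&(z<.21)&(hsv[...,0]<14)&(hsv[...,1]>150)
    k,l=cv2.connectedComponents(m.astype(np.uint8))
    for i in range(1,k): print(c,(l==i).sum(),np.round(P[l==i].mean(0),4))
E
python3 go.py .5522 .0348 .225 183.5
```

```text
time_s: 24.0
tcp_pos: [0.4221, 0.0253, 0.3875]
ee_rot: [[-0.197, -0.98, -0.004], [-0.98, 0.197, -0.001], [0.002, 0.004, -1.0]]
wrist_force: [1.0, -1.2, -1.2]
gripper_width: 0.271
gripper_force: 30.0
time_s: 24.42
tcp_pos: [0.423, 0.0276, 0.3885]
ee_rot: [[0.022, -1.0, -0.002], [-1.0, -0.022, -0.001], [0.001, 0.002, -1.0]]
wrist_force: [0.0, -0.5, -2.0]
gripper_width: 0.267
gripper_force: 30.0
scene 18 [0.5257 0.0646 0.2017]
scene 20 [0.5287 0.0043 0.2023]
side 8 [0.5231 0.0632 0.2014]
side 8 [0.5245 0.0028 0.201 ]
24.52 [0.4232 0.0278 0.389 ] [ 25.9   2.8 -27.3  -0.  -60.  -24.5] [-0.2  0.4 -2.1] 0.267
[[0.023, -1.0, -0.001], [-1.0, -0.023, -0.0], [0.0, 0.001, -1.0]]
shift [  -4.  -129.2   -0.2] turn [ 0.1 -0.  -2.2] j6~ -22.0
shift [  -4.  -129.2   -0.2] turn [-0.000e+00 -1.000e-01  1.778e+02] j6~ -202.0
```

View pics/scene_h1.png

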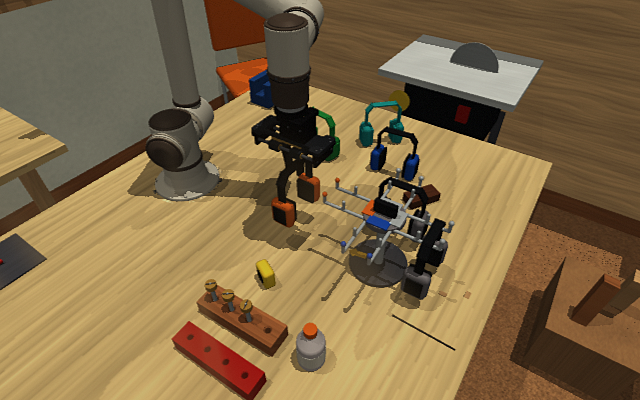

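The picture shows three bits home in the block (211,287)-(247,308), and the orange pair upright in the gripper facing the orange tips (337,182)/(325,195). Moving in over the hook.

```bash
python3 -m creep '[[-1,0,-15,0,0,0,-1],[-1,-1,-35,0,0,0,-1],[-1,-2,-60,0,0,0,-1],[-1,-3,-85,0,0,0,-1],[-1,-4,-110,0,0,0,-1],[-1,-4,-125,0,0,0,-1],[-1,-4,-129,0,0,0,-1],[-1,-4,-129,0,0,0,-1]]'
python3 -m creep '[[-1,0,0,0,0,0,0],[-1,0,0,10,0,0,0],[-1,0,0,20,0,0,0],[-1,0,0,30,0,0,0],[-1,0,0,38,0,0,0],[-1,0,0,42,0,0,0],[-1,0,0,43,0,0,0],[-1,0,0,43,0,0,0]]'
python3 go.py
python3 - <<'E'
from h import *
p,d,M=cap("scene"); cv2.imwrite("pics/h2.png",cv2.resize(p[130:330,270:470,::-1],(600,600),interpolation=cv2.INTER_CUBIC))
E
```

```text
time_s: 25.18
tcp_pos: [0.5528, 0.035, 0.3885]
ee_rot: [[0.041, -0.999, -0.002], [-0.999, -0.041, -0.0], [0.0, 0.002, -1.0]]
wrist_force: [-0.3, -0.8, -0.7]
gripper_width: 0.27
gripper_force: 30.0
time_s: 25.85
tcp_pos: [0.5521, 0.0346, 0.346]
ee_rot: [[0.042, -0.999, -0.001], [-0.999, -0.042, -0.0], [0.0, 0.001, -1.0]]
wrist_force: [1.5, -0.2, -2.1]
gripper_width: 0.269
gripper_force: 30.0
25.85 [0.5521 0.0346 0.346 ] [ 20.4  18.  -14.7   0.  -57.4 -18. ] [ 1.5 -0.2 -2.1] 0.269
[[0.042, -0.999, -0.001], [-0.999, -0.042, -0.0], [0.0, 0.001, -1.0]]
```

View pics/h2.png

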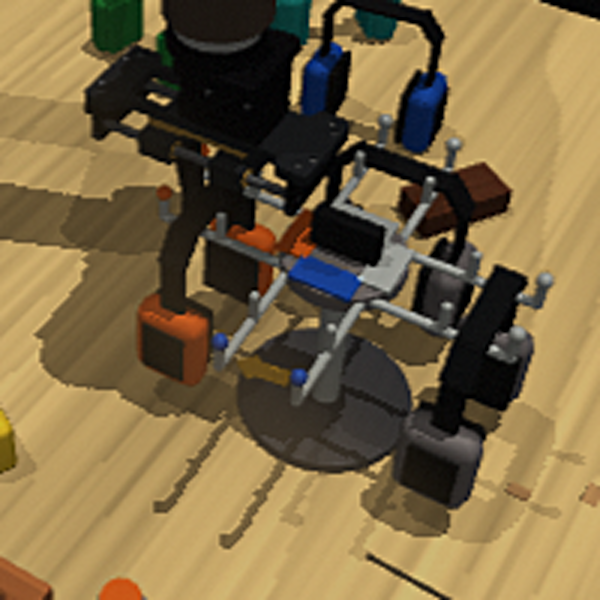

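Bar sits between the tip (165,195) and pin (222,225), straps outside the prongs. Releasing.

```bash
python3 -m creep '[[-1,0,0,1,0,0,0],[-1,0,0,1,0,0,0],[1,0,0,1,0,0,0],[1,0,0,1,0,0,0],[1,0,0,1,0,0,0],[1,0,0,1,0,0,0],[1,0,0,1,0,0,0],[1,0,0,1,0,0,0]]'
python3 -m creep '[[1,0,0,0,0,0,0],[1,0,0,0,0,0,0],[1,0,0,-15,0,0,0],[1,0,0,-40,0,0,0],[1,0,0,-75,0,0,0],[1,0,0,-110,0,0,0],[1,0,0,-110,0,0,0],[1,0,0,-110,0,0,0]]'
python3 - <<'E'
from h import *
from meas_f import bar
for c in ["scene","side"]:
    p,d,M=cap(c); P=cloud(d,M); x,y,z=P[...,0],P[...,1],P[...,2]; 
    m=(z>.18)&(z<.192)&(np.hypot(x-.552,y-.035)<.07)&(p.max(-1)<60); print(c,m.sum(),bar(P[m]),np.median(z[m]))
    m=(z>.146)&(z<.16)&(np.hypot(x-.53,y-.405)<.07); Q=P[m]; print("blue",len(Q),bar(Q))
E
python3 go.py .667 .042 .203 273
```

```text
time_s: 26.57
tcp_pos: [0.5521, 0.0346, 0.3457]
ee_rot: [[0.042, -0.999, 0.0], [-0.999, -0.042, 0.0], [-0.0, -0.0, -1.0]]
wrist_force: [0.2, 0.7, 0.2]
gripper_width: 0.633
gripper_force: 0.0
time_s: 27.23
tcp_pos: [0.5521, 0.0346, 0.458]
ee_rot: [[0.042, -0.999, 0.005], [-0.999, -0.042, 0.002], [-0.002, -0.006, -1.0]]
wrist_force: [0.7, 0.2, -1.3]
gripper_width: 0.998
gripper_force: 0.0
scene 256 (array([556.2,  33.9]), array([89.7, 31.9]), 87.6) 0.18415896870603898
blue 134 (array([539.8, 409.2]), array([71.9, 28.7]), 7.1)
side 128 (array([552.7,  31.6]), array([22.9, 89.2]), 2.4) 0.1824925339885735
blue 71 (array([526.1, 405.6]), array([97.9, 30.5]), 8.6)
27.33 [0.5517 0.0346 0.4547] [ 20.4  13.2  -5.   -0.  -71.9 -18. ] [-0.8 -0.2 -0.3] 1.002
[[0.041, -0.999, -0.002], [-0.999, -0.041, 0.0], [-0.0, 0.002, -1.0]]
shift [  -2.6 -115.6   87.5] turn [  0.1   0.1 -90.6] j6~ 73.0
shift [  -2.6 -115.6   87.5] turn [ 0.1 -0.1 89.4] j6~ -107.0
```

```bash
python3 -m creep '[[1,0,-15,0,0,0,-7],[1,-1,-40,0,0,0,-14],[1,-2,-75,0,0,0,-21],[1,-3,-100,0,0,0,-28],[1,-3,-116,0,0,0,-35],[1,-3,-116,0,0,0,-42],[1,-3,-116,0,0,0,-49],[1,-3,-116,0,0,0,-56]]'
python3 -m creep '[[1,0,0,0,0,0,-7],[1,0,0,0,0,0,-14],[1,0,0,0,0,0,-21],[1,0,0,0,0,0,-28],[1,0,0,0,0,0,-34],[1,0,0,0,0,0,-34],[1,0,0,0,0,0,-34],[1,0,0,0,0,0,-34]]'
python3 wk.py w5; python3 go.py .667 .042 .203 273
```

```text
time_s: 28.0
tcp_pos: [0.6684, 0.0425, 0.4524]
ee_rot: [[0.855, -0.519, -0.005], [-0.519, -0.855, -0.001], [-0.004, 0.004, -1.0]]
wrist_force: [-0.1, 0.6, 0.8]
gripper_width: 0.996
gripper_force: 0.0
time_s: 28.67
tcp_pos: [0.6679, 0.0425, 0.4543]
ee_rot: [[0.999, 0.039, -0.002], [0.039, -0.999, -0.0], [-0.002, 0.0, -1.0]]
wrist_force: [0.7, -0.4, -0.3]
gripper_width: 1.003
gripper_force: 0.0
blue 179 [ 0.7042 -0.0946  0.2021] (array([703.9, -95.2]), array([8.6, 9.7]), 68.3)
blue 59 [ 0.6478 -0.0975  0.2002] (array([647.9, -97.5]), array([3. , 8.3]), 13.3)
knob 1575 [0.6694 0.0439 0.2138] (array([667.1,  43.7]), array([54.7, 14. ]), 2.9)
28.72 [0.6679 0.0425 0.4546] [ 17.5  25.   12.2  -0.  -77.3  74.8] [-0.7  0.1  0.6] 0.998
[[0.999, 0.04, -0.001], [0.04, -0.999, -0.0], [-0.001, 0.0, -1.0]]
shift [-0.8  0.4 87.6] turn [ 0.   0.1 -0.7] j6~ 76.0
shift [-0.8  0.4 87.6] turn [ 1.000e-01 -0.000e+00  1.793e+02] j6~ -104.0
```

```bash
python3 -m creep '[[1,-1,-1,25,0,0,-1],[1,-1,-1,55,0,0,-1],[1,-1,-1,80,0,0,-1],[1,-1,-1,87,0,0,-1],[-1,-1,-1,87,0,0,-1],[-1,-1,-1,87,0,0,-1],[-1,-1,-1,87,0,0,-1],[-1,-1,-1,87,0,0,-1]]'
python3 -m creep '[[-1,0,0,0,0,0,0],[-1,0,0,0,0,0,0],[-1,0,0,0,0,0,0],[-1,0,0,0,0,0,0],[-1,0,0,0,0,0,0],[-1,0,0,0,0,0,0],[-1,0,0,0,0,0,0],[-1,0,0,0,0,0,0]]'
python3 -m creep '[[-1,0,0,0,0,0,0],[-1,0,0,0,0,0,0],[-1,0,0,0,0,0,0],[-1,0,0,0,0,0,0],[-1,0,0,0,0,0,0],[-1,0,0,0,0,0,0]]'
```

```text
time_s: 29.38
tcp_pos: [0.6672, 0.0434, 0.3703]
ee_rot: [[0.998, 0.059, 0.003], [0.059, -0.998, 0.001], [0.003, -0.0, -1.0]]
wrist_force: [-0.4, 0.4, -0.9]
gripper_width: 0.784
gripper_force: 0.0
time_s: 30.05
tcp_pos: [0.6668, 0.0434, 0.3685]
ee_rot: [[0.998, 0.059, -0.0], [0.059, -0.998, -0.0], [-0.0, 0.0, -1.0]]
wrist_force: [0.3, -0.1, -0.9]
gripper_width: 0.173
gripper_force: 0.0
time_s: 30.55
tcp_pos: [0.6668, 0.0434, 0.3685]
ee_rot: [[0.998, 0.059, -0.0], [0.059, -0.998, 0.0], [-0.0, -0.0, -1.0]]
wrist_force: [0.2, 0.3, -0.3]
gripper_width: 0.158
gripper_force: 30.0
```

```bash
python3 -m creep '[[-1,0,0,0,0,0,1],[-1,0,0,0,0,0,3],[-1,0,0,0,0,0,6],[-1,0,0,0,0,0,10],[-1,0,0,0,0,0,14],[-1,0,0,0,0,0,18],[-1,0,0,0,0,0,22],[-1,0,0,0,0,0,26]]'
python3 -m creep '[[-1,0,0,0,0,0,4],[-1,0,0,0,0,0,8],[-1,0,0,0,0,0,12],[-1,0,0,0,0,0,16],[-1,0,0,0,0,0,20],[-1,0,0,0,0,0,24],[-1,0,0,0,0,0,28],[-1,0,0,0,0,0,32]]'
python3 -m creep '[[-1,0,0,0,0,0,4],[-1,0,0,0,0,0,8],[-1,0,0,0,0,0,12],[-1,0,0,0,0,0,16],[-1,0,0,0,0,0,20],[-1,0,0,0,0,0,24],[-1,0,0,0,0,0,28],[-1,0,0,0,0,0,31]]'
python3 -m creep '[[-1,0,0,0,0,0,1],[-1,0,0,0,0,0,1],[-1,0,0,0,0,0,1],[1,0,0,0,0,0,1],[1,0,0,0,0,0,1],[1,0,0,0,0,0,1],[1,0,0,-10,0,0,1],[1,0,0,-40,0,0,1]]'
python3 -m creep '[[1,0,0,-30,0,0,0],[1,0,0,-55,0,0,0],[1,0,0,-55,0,0,0],[1,0,0,-55,0,0,0]]'
python3 - <<'E'
from h import *
from meas_f import bar
for c in ["scene","side"]:
    p,d,M=cap(c,c+"_h3"); P=cloud(d,M); x,y,z=P[...,0],P[...,1],P[...,2]; hsv=cv2.cvtColor(p,cv2.COLOR_RGB2HSV)
    m=(np.hypot(x-.525,y-.033)<.06)&(z>.195)&(z<.21)&(abs(hsv[...,0].astype(int)-115)<10)&(hsv[...,1]>150)
    k,l=cv2.connectedComponents(m.astype(np.uint8))
    for i in range(1,k): print(c,(l==i).sum(),np.round(P[l==i].mean(0),4))
    m=(z>.18)&(z<.192)&(np.hypot(x-.66,y-.157)<.07)&(p.max(-1)<60); print("orange bar",m.sum(),bar(P[m]),np.median(z[m]))
    m=(z>.146)&(z<.16)&(np.hypot(x-.53,y-.405)<.07); Q=P[m]; print("blue",len(Q),bar(Q) if len(Q)>5 else '')
cv2.imwrite("pics/h3c.png",0) if 0 else None
a=cv2.imread("pics/scene_h3.png")[90:290,270:470]; cv2.imwrite("pics/h3.png",cv2.resize(a,(600,600),interpolation=cv2.INTER_CUBIC))
E
python3 go.py .526 .406 .28 97
```

```text
time_s: 31.22
tcp_pos: [0.6668, 0.0433, 0.3684]
ee_rot: [[0.922, -0.388, -0.0], [-0.388, -0.922, -0.0], [-0.0, 0.0, -1.0]]
wrist_force: [0.6, -0.7, 0.1]
gripper_width: 0.162
gripper_force: 30.0
time_s: 31.88
tcp_pos: [0.6667, 0.0431, 0.3685]
ee_rot: [[0.576, -0.818, -0.001], [-0.818, -0.576, -0.001], [0.0, 0.001, -1.0]]
wrist_force: [-0.4, -0.9, -0.3]
gripper_width: 0.16
gripper_force: 30.0
time_s: 32.55
tcp_pos: [0.6665, 0.043, 0.3684]
ee_rot: [[0.072, -0.997, -0.001], [-0.997, -0.072, -0.001], [0.001, 0.001, -1.0]]
wrist_force: [-1.0, -1.4, 0.9]
gripper_width: 0.16
gripper_force: 30.0
time_s: 33.22
tcp_pos: [0.6662, 0.0437, 0.4041]
ee_rot: [[0.059, -0.998, -0.01], [-0.998, -0.059, -0.001], [0.001, 0.01, -1.0]]
wrist_force: [0.7, 0.2, -0.0]
gripper_width: 0.453
gripper_force: 0.0
time_s: 33.55
tcp_pos: [0.6668, 0.0435, 0.4667]
ee_rot: [[0.059, -0.998, 0.006], [-0.998, -0.059, 0.002], [-0.001, -0.006, -1.0]]
wrist_force: [0.5, 0.2, -0.4]
gripper_width: 0.754
gripper_force: 0.0
scene 14 [0.5257 0.0636 0.2026]
scene 12 [0.5288 0.0048 0.2028]
orange bar 225 (array([659.3, 155.7]), array([93.3, 54.5]), 1.1) 0.18404648892997633
blue 0 
side 3 [0.5221 0.0615 0.2038]
side 2 [0.526  0.0011 0.2044]
orange bar 73 (array([656.4, 154.6]), array([86.8, 25.8]), 3.5) 0.18289665759430462
blue 114 (array([527.6, 404. ]), array([92.8, 31.8]), 5.3)
33.65 [0.6666 0.0435 0.4631] [ 17.6  24.7  12.9  -0.  -78.2 -14.2] [ 0.1  0.  -0.1] 0.848
[[0.059, -0.998, -0.001], [-0.998, -0.059, 0.0], [-0.0, 0.001, -1.0]]
shift [-370.1  118.9   19.4] turn [ 0.1 -0.  86.4] j6~ -134.0
shift [-370.1  118.9   19.4] turn [  0.    0.1 -93.6] j6~ 46.0
```

View pics/h3.png

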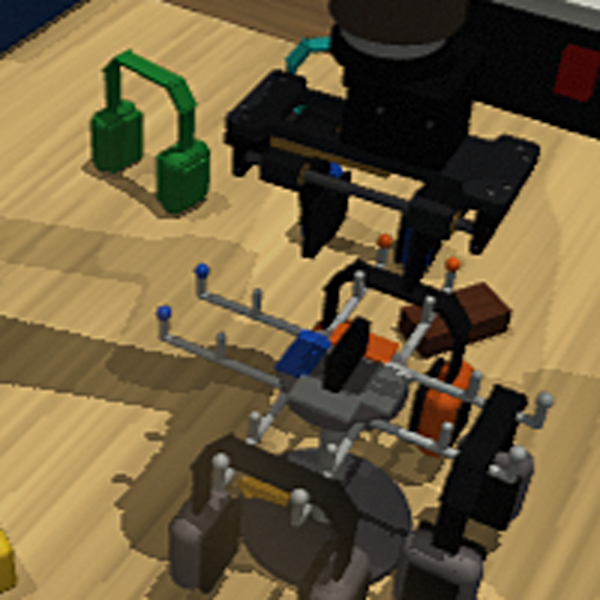

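Blue tips (202,270)/(165,312) are at the front; the orange pair hangs on its orange hook at the rear left. Now over to the blue pair.

```bash
python3 -m creep '[[1,-25,5,0,0,0,7],[1,-60,12,0,0,0,14],[1,-100,20,0,0,0,21],[1,-140,29,0,0,0,28],[1,-180,37,0,0,0,35],[1,-220,46,0,0,0,42],[1,-260,54,0,0,0,49],[1,-300,62,0,0,0,56]]'
python3 go.py .57 .40 .28 96
```

```text
time_s: 34.32
tcp_pos: [0.5862, 0.3411, 0.4621]
ee_rot: [[-0.798, -0.603, -0.002], [-0.603, 0.798, -0.002], [0.003, -0.0, -1.0]]
wrist_force: [1.0, -0.5, 0.1]
gripper_width: 0.998
gripper_force: 0.0
34.32 [0.5862 0.3411 0.4621] [ 43.8  25.8  14.5  -0.  -78.8 -96.8] [ 1.  -0.5  0.1] 0.998
[[-0.798, -0.603, -0.002], [-0.603, 0.798, -0.002], [0.003, -0.0, -1.0]]
shift [-22.6  56.8  18. ] turn [-0.  -0.1 31.1] j6~ -133.0
shift [-22.6  56.8  18. ] turn [ 2.000e-01 -1.000e-01 -1.489e+02] j6~ 47.0
```

```bash
python3 -m creep '[[1,-11,28,9,0,0,7],[1,-23,57,18,0,0,14],[1,-23,57,18,0,0,21],[1,-23,57,18,0,0,28],[1,-23,57,18,0,0,31],[1,-23,57,18,0,0,31],[1,-23,57,18,0,0,31],[1,-23,57,18,0,0,31]]'
python3 we.py .527 .406 .145 .165 w6; python3 go.py .527 .406 .15 96
```

```text
time_s: 34.98
tcp_pos: [0.5709, 0.3984, 0.4447]
ee_rot: [[-0.994, -0.112, -0.001], [-0.112, 0.994, -0.001], [0.001, -0.001, -1.0]]
wrist_force: [-0.4, 0.5, -0.6]
gripper_width: 1.0
gripper_force: 0.0
3716 (array([525.8, 408.9]), array([99.5, 23.8]), 6.6) 0.1524685031183263 [336.68245425 143.07857912]
35.03 [0.5709 0.3983 0.445 ] [  48.2   28.    15.7   -0.   -77.7 -131.7] [ 0.   1.  -0.1] 0.997
[[-0.994, -0.112, -0.001], [-0.112, 0.994, -0.001], [0.001, -0.001, -1.0]]
shift [ 42.7  12.6 131. ] turn [-0.  -0.   0.4] j6~ -135.0
shift [ 42.7  12.6 131. ] turn [ 1.000e-01 -0.000e+00 -1.796e+02] j6~ 45.0
```

View pics/w6.png

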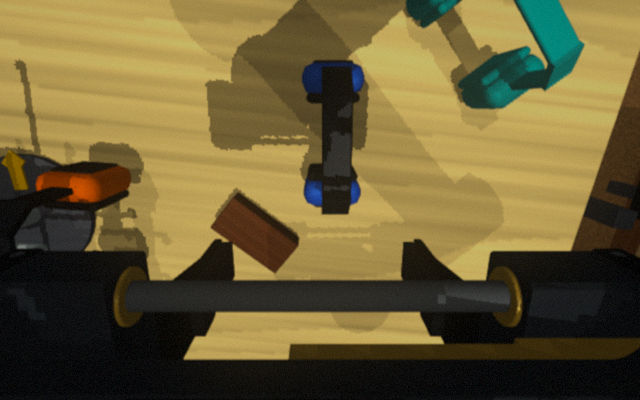

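The blue pair's bar is at (337,140); the turquoise look-alike at (520,70) is clear. Picking blue.

```bash
python3 -m creep '[[1,22,7,10,0,0,0],[1,43,15,30,0,0,0],[1,43,15,60,0,0,0],[1,43,15,90,0,0,0],[1,43,15,115,0,0,0],[1,43,15,128,0,0,0],[1,43,15,130,0,0,0],[1,43,15,130,0,0,0]]'
python3 -m creep '[[-1,0,0,0,0,0,0],[-1,0,0,0,0,0,0],[-1,0,0,0,0,0,0],[-1,0,0,0,0,0,0],[-1,0,0,0,0,0,0],[-1,0,0,0,0,0,0],[-1,0,0,0,0,0,0],[-1,0,0,0,0,0,0]]'
python3 -m creep '[[-1,0,0,0,0,0,0],[-1,0,0,0,0,0,0],[-1,0,0,0,0,0,0],[-1,0,0,0,0,0,0],[-1,0,0,0,0,0,0],[-1,0,0,0,0,0,0],[-1,0,0,0,0,0,0],[-1,0,0,0,0,0,0]]'
python3 -m creep '[[-1,0,0,-20,0,0,0],[-1,0,0,-45,0,0,0],[-1,0,0,-70,0,0,0],[-1,0,0,-75,0,0,0],[-1,0,0,-75,0,0,0],[-1,0,0,-75,0,0,0]]'
python3 go.py .43 .20 .225 183 .4224 .0269 .225 183
```

```text
time_s: 35.7
tcp_pos: [0.5266, 0.4084, 0.3147]
ee_rot: [[-0.994, -0.112, -0.001], [-0.112, 0.994, -0.002], [0.001, -0.002, -1.0]]
wrist_force: [0.0, -0.2, 0.7]
gripper_width: 1.001
gripper_force: 0.0
time_s: 36.37
tcp_pos: [0.5265, 0.4086, 0.3155]
ee_rot: [[-0.994, -0.111, 0.0], [-0.111, 0.994, 0.0], [-0.0, 0.0, -1.0]]
wrist_force: [-0.6, 0.4, 0.4]
gripper_width: 0.481
gripper_force: 0.0
time_s: 37.03
tcp_pos: [0.5264, 0.4086, 0.3154]
ee_rot: [[-0.994, -0.111, -0.0], [-0.111, 0.994, -0.0], [0.0, -0.0, -1.0]]
wrist_force: [-0.0, 0.1, -0.9]
gripper_width: 0.271
gripper_force: 30.0
time_s: 37.53
tcp_pos: [0.526, 0.4083, 0.389]
ee_rot: [[-0.994, -0.111, -0.002], [-0.111, 0.994, -0.001], [0.002, -0.001, -1.0]]
wrist_force: [0.6, -0.3, -3.0]
gripper_width: 0.264
gripper_force: 30.0
37.53 [0.526  0.4083 0.389 ] [ 5.170e+01  2.670e+01  5.500e+00 -1.000e-01 -6.900e+01 -1.353e+02] [ 0.6 -0.3 -3. ] 0.264
[[-0.994, -0.111, -0.002], [-0.111, 0.994, -0.001], [0.002, -0.001, -1.0]]
shift [ 118.5 -196.4    0.4] turn [  0.1  -0.1 -86.6] j6~ -36.0
shift [ 118.5 -196.4    0.4] turn [-0.1 -0.1 93.4] j6~ -216.0
shift [ 145.2 -367.6    0.5] turn [  0.1  -0.1 -86.6] j6~ -14.0
shift [ 145.2 -367.6    0.5] turn [-0.1 -0.1 93.4] j6~ -194.0
```

```bash
python3 -m creep '[[-1,10,-16,0,0,0,-5],[-1,26,-43,0,0,0,-12],[-1,44,-73,0,0,0,-19],[-1,62,-103,0,0,0,-26],[-1,80,-133,0,0,0,-33],[-1,98,-163,0,0,0,-40],[-1,112,-186,0,0,0,-47],[-1,118,-196,0,0,0,-54]]'
python3 go.py .4224 .0269 .225 183
```

```text
time_s: 38.2
tcp_pos: [0.4285, 0.1972, 0.3882]
ee_rot: [[-0.491, -0.871, -0.006], [-0.871, 0.491, -0.004], [0.006, 0.003, -1.0]]
wrist_force: [-0.7, -0.3, -2.5]
gripper_width: 0.271
gripper_force: 30.0
38.2 [0.4285 0.1972 0.3882] [ 44.5   7.9 -21.6  -0.1 -60.9 -73.8] [-0.7 -0.3 -2.5] 0.271
[[-0.491, -0.871, -0.006], [-0.871, 0.491, -0.004], [0.006, 0.003, -1.0]]
shift [ 1.514e+02 -7.820e+01 -1.000e-01] turn [  0.3  -0.3 -32.4] j6~ -20.0
shift [ 1.514e+02 -7.820e+01 -1.000e-01] turn [ -0.4  -0.4 147.6] j6~ -200.0
```

```bash
python3 -m creep '[[-1,15,-8,0,0,0,-6],[-1,45,-23,0,0,0,-13],[-1,75,-39,0,0,0,-20],[-1,105,-54,0,0,0,-26],[-1,135,-70,0,0,0,-31],[-1,151,-78,0,0,0,-31],[-1,151,-78,0,0,0,-31],[-1,151,-78,0,0,0,-31]]'
python3 -m creep '[[-1,0,0,0,0,0,0],[-1,0,0,0,0,0,0],[-1,0,0,0,0,0,0]]'
python3 go.py .5522 .034 .225 182.8
```

```text
time_s: 38.87
tcp_pos: [0.4236, 0.0299, 0.3889]
ee_rot: [[0.021, -1.0, -0.003], [-1.0, -0.021, -0.001], [0.001, 0.003, -1.0]]
wrist_force: [-0.2, 0.4, -2.0]
gripper_width: 0.27
gripper_force: 30.0
time_s: 39.12
tcp_pos: [0.4243, 0.0317, 0.39]
ee_rot: [[0.026, -1.0, -0.001], [-1.0, -0.026, -0.0], [0.0, 0.001, -1.0]]
wrist_force: [-0.4, 0.1, -1.5]
gripper_width: 0.27
gripper_force: 30.0
39.12 [0.4243 0.0317 0.39  ] [ 26.3   2.9 -27.   -0.  -60.1 -24.9] [-0.4  0.1 -1.5] 0.27
[[0.026, -1.0, -0.001], [-1.0, -0.026, -0.0], [0.0, 0.001, -1.0]]
shift [   0.9 -127.9    0.9] turn [ 0.  -0.  -1.3] j6~ -23.0
shift [   0.9 -127.9    0.9] turn [-0.000e+00 -1.000e-01  1.787e+02] j6~ -203.0
```

```bash
python3 -m creep '[[-1,1,-15,0,0,0,-1],[-1,1,-35,0,0,0,-1],[-1,1,-60,0,0,0,-1],[-1,1,-85,0,0,0,-1],[-1,1,-110,0,0,0,-1],[-1,1,-125,0,0,0,-1],[-1,1,-128,0,0,0,-1],[-1,1,-128,0,0,0,-1]]'
python3 -m creep '[[-1,0,0,0,0,0,0],[-1,0,0,10,0,0,0],[-1,0,0,20,0,0,0],[-1,0,0,30,0,0,0],[-1,0,0,38,0,0,0],[-1,0,0,42,0,0,0],[-1,0,0,43,0,0,0],[-1,0,0,43,0,0,0]]'
python3 go.py
python3 - <<'E'
from h import *
p,d,M=cap("scene"); cv2.imwrite("pics/h4.png",cv2.resize(p[130:330,270:470,::-1],(600,600),interpolation=cv2.INTER_CUBIC))
E
```

```text
time_s: 39.78
tcp_pos: [0.5529, 0.0337, 0.3894]
ee_rot: [[0.042, -0.999, -0.002], [-0.999, -0.042, -0.0], [0.0, 0.002, -1.0]]
wrist_force: [-0.3, 0.1, -2.1]
gripper_width: 0.269
gripper_force: 30.0
time_s: 40.45
tcp_pos: [0.5522, 0.033, 0.3471]
ee_rot: [[0.042, -0.999, -0.001], [-0.999, -0.042, -0.0], [0.0, 0.001, -1.0]]
wrist_force: [0.4, -0.1, -1.8]
gripper_width: 0.274
gripper_force: 30.0
40.45 [0.5522 0.033  0.3471] [ 20.2  17.9 -14.6   0.  -57.5 -17.8] [ 0.4 -0.1 -1.8] 0.274
[[0.042, -0.999, -0.001], [-0.999, -0.042, -0.0], [0.0, 0.001, -1.0]]
```

View pics/h4.png

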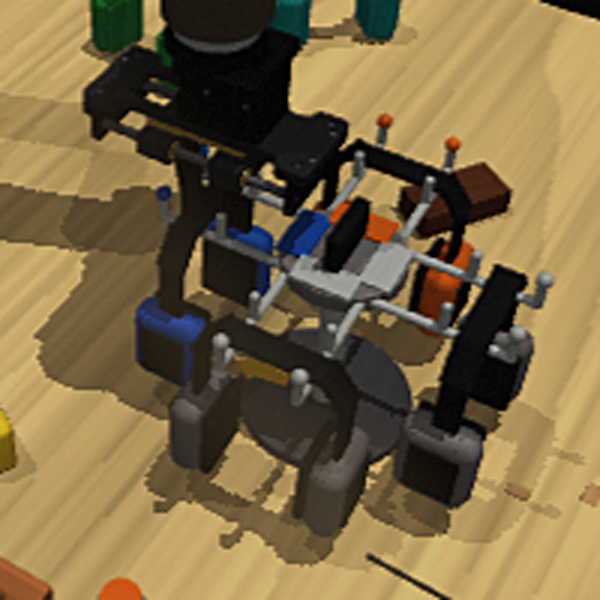

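The blue bar lies between blue tip (163,193) and pin (222,225), cups either side of the hook. Lowering the last millimetres and letting go.

```bash
python3 -m creep '[[-1,0,0,2,0,0,0],[-1,0,0,2,0,0,0],[1,0,0,2,0,0,0],[1,0,0,2,0,0,0],[1,0,0,2,0,0,0],[1,0,0,2,0,0,0],[1,0,0,2,0,0,0],[1,0,0,2,0,0,0]]'
python3 -m creep '[[1,0,0,0,0,0,0],[1,0,0,0,0,0,0],[1,0,0,-15,0,0,0],[1,0,0,-40,0,0,0],[1,0,0,-75,0,0,0],[1,0,0,-110,0,0,0],[1,0,0,-110,0,0,0],[1,0,0,-110,0,0,0]]'
python3 -m creep '[[1,0,35,0,0,0,0],[1,0,70,0,0,0,0],[1,0,105,0,0,0,0],[1,0,130,0,0,0,0],[1,0,130,0,0,0,0],[1,0,130,0,0,0,0],[1,0,130,0,0,0,0],[1,0,130,0,0,0,0]]'
python3 - <<'E'
from h import *
from meas_f import bar
for c in ["scene","side"]:
    p,d,M=cap(c,c+"_end"); P=cloud(d,M); x,y,z=P[...,0],P[...,1],P[...,2]; 
    for n,(a,b) in dict(blue=(.552,.034),orange=(.659,.156)).items():
        m=(z>.18)&(z<.192)&(np.hypot(x-a,y-b)<.05)&(p.max(-1)<60)
        if m.sum()>5: print(c,n,m.sum(),bar(P[m]),np.median(z[m]))
    for hx,hy in [(.418,-.281),(.467,-.280),(.517,-.278)]:
        m=(z>.06)&(np.hypot(x-hx,y-hy)<.02); print("bit",bar(P[m]),np.percentile(z[m],90))
E
```

```text
time_s: 41.17
tcp_pos: [0.5522, 0.033, 0.3457]
ee_rot: [[0.042, -0.999, 0.0], [-0.999, -0.042, 0.0], [-0.0, -0.0, -1.0]]
wrist_force: [-0.2, 0.5, -0.2]
gripper_width: 0.64
gripper_force: 0.0
time_s: 41.83
tcp_pos: [0.5522, 0.033, 0.458]
ee_rot: [[0.042, -0.999, 0.005], [-0.999, -0.042, 0.002], [-0.002, -0.006, -1.0]]
wrist_force: [-0.2, -0.0, -0.9]
gripper_width: 0.998
gripper_force: 0.0
time_s: 42.5
tcp_pos: [0.4231, 0.0278, 0.4549]
ee_rot: [[0.041, -0.999, -0.001], [-0.999, -0.041, -0.0], [0.0, 0.001, -1.0]]
wrist_force: [0.5, 0.6, -1.0]
gripper_width: 1.0
gripper_force: 0.0
scene blue 283 (array([541.8,  29.4]), array([28.8, 90. ]), 2.3) 0.18650049785590972
scene orange 259 (array([658.5, 157.8]), array([93.4, 55.6]), 2.2) 0.1841123664547547
bit (array([ 418.5, -282.3]), array([24.2, 24.8]), 12.4) 0.09713029815882952
bit (array([ 469.6, -279.6]), array([24.3, 24.7]), 35.5) 0.09684259997196187
bit (array([ 518.1, -277.6]), array([25.1, 25. ]), 5.9) 0.09671752731518664
side blue 123 (array([542.7,  31.9]), array([22.9, 91.3]), 3.7) 0.1830296349690832
side orange 83 (array([657.6, 153.5]), array([90.4, 26.8]), 4.0) 0.1828821903380361
bit (array([ 418.4, -284.7]), array([24.4, 23.9]), 16.5) 0.09604758542473028
bit (array([ 468.5, -282.1]), array([28. , 21.6]), 83.5) 0.09608704742284291
bit (array([ 517.6, -280.1]), array([25.8, 21.9]), 83.2) 0.09605932376102566
```

View pics/scene_end.png

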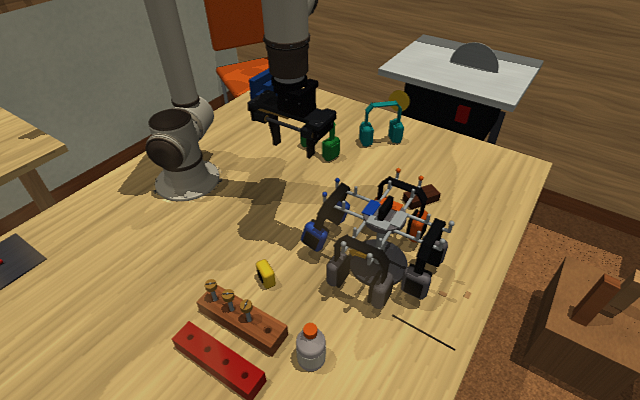

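Everything looks placed (bits at (211-247,287-308), both pairs hanging), but the blue bar reads 10 mm further out than expected; checking whether it moves or tilts.

```bash
python3 -m creep '[[1,0,0,0,0,0,0],[1,0,0,0,0,0,0],[1,0,0,0,0,0,0],[1,0,0,0,0,0,0],[1,0,0,0,0,0,0],[1,0,0,0,0,0,0],[1,0,0,0,0,0,0],[1,0,0,0,0,0,0]]' | head -1
python3 - <<'E'
from h import *
from meas_f import bar
for c in ["scene","side"]:
    p,d,M=cap(c); P=cloud(d,M); x,y,z=P[...,0],P[...,1],P[...,2]; hsv=cv2.cvtColor(p,cv2.COLOR_RGB2HSV)
    m=(z>.178)&(z<.195)&(np.hypot(x-.545,y-.034)<.05)&(p.max(-1)<60); print(c,m.sum(),bar(P[m]),np.percentile(z[m],[5,50,95]))
    A=P[m]; A=np.c_[A[:,:2],np.ones(len(A))]; s=np.linalg.lstsq(A,P[m][:,2],rcond=None)[0]; print("slope",s[:2])
    m=(np.hypot(x-.55,y-.034)<.1)&(z<.11)&(z>.02)&(hsv[...,0]>105)&(hsv[...,0]<125)&(hsv[...,1]>150); print("cups",m.sum(),np.round([P[m].min(0),P[m].max(0)],3).tolist())
    m=(np.hypot(x-.525,y-.033)<.06)&(z>.195)&(z<.21)&(abs(hsv[...,0].astype(int)-115)<10)&(hsv[...,1]>150); print("tips",P[m].mean(0) if m.sum() else '')
    if c=="scene": cv2.imwrite("pics/e2.png",cv2.resize(p[160:300,290:450,::-1],(686,600),interpolation=cv2.INTER_CUBIC))
E
```

```text
time_s: 43.27
scene 250 (array([554. ,  33.9]), array([47.5, 96.8]), 7.5) [0.18120905 0.18762188 0.19144401]
slope [0.13226356 0.01734501]
cups 29 [[0.545, -0.033, 0.057], [0.611, 0.093, 0.11]]
tips [0.52794108 0.0329411  0.20281892]
side 139 (array([542.7,  28.9]), array([20.9, 88.9]), 1.8) [0.18044608 0.18627202 0.19101554]
slope [0.37202892 0.02716808]Traceback (most recent call last):
  File "<stdin>", line 7, in <module>
    return umr_minimum(a, axis, None, out, keepdims, initial, where)
ValueError: zero-size array to reduction operation minimum which has no identity
```

View pics/e2.png

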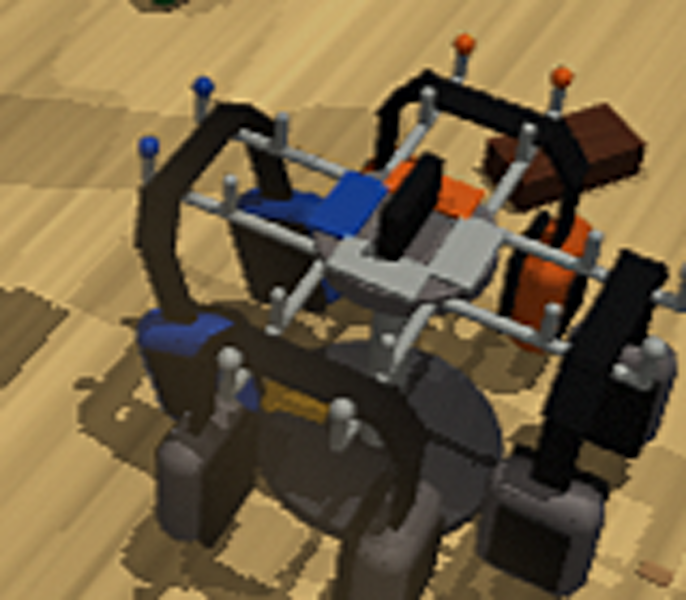

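The blue pair's bar has moved against the tips and leans about 0.37 rad, cups inward; checking whether it is swinging or settled.

```bash
cat > tilt.py <<'E'
from h import *
from meas_f import bar
for c in ["side","scene"]:
    p,d,M=cap(c); P=cloud(d,M); x,y,z=P[...,0],P[...,1],P[...,2]
    m=(z>.175)&(z<.197)&(abs(y-.034)<.022)&(abs(x-.545)<.03)&(p.max(-1)<60); Q=P[m]
    s=np.linalg.lstsq(np.c_[Q[:,:2],np.ones(len(Q))],Q[:,2],rcond=None)[0]
    print(c,round(r.sense()["time_s"],2),len(Q),np.round(Q.mean(0),4),"slope",np.round(s[:2],2),"x",np.round(np.percentile(Q[:,0],[2,98]),4))
E
for i in 1 2 3 4; do python3 tilt.py; python3 -m creep '[[1,0,0,0,0,0,0],[1,0,0,0,0,0,0],[1,0,0,0,0,0,0]]' >/dev/null; done; python3 tilt.py
```

```text
side 43.42 60 [0.5422 0.0337 0.185 ] slope [0.34 0.01] x [0.5328 0.5515]
scene 43.47 110 [0.5452 0.0333 0.186 ] slope [0.11 0.03] x [0.5341 0.5558]
side 43.77 62 [0.5434 0.0328 0.1835] slope [-0.18 -0.02] x [0.532 0.555]
scene 43.82 118 [0.5452 0.0342 0.1847] slope [0.03 0.  ] x [0.5338 0.5558]
side 44.12 63 [0.5436 0.0328 0.183 ] slope [-0.11 -0.02] x [0.5324 0.5552]
scene 44.17 130 [0.546  0.0335 0.186 ] slope [-0.24 -0.02] x [0.5354 0.5561]
side 44.47 62 [0.542  0.0336 0.1847] slope [0.29 0.02] x [0.5323 0.551 ]
scene 44.52 105 [0.5448 0.0334 0.1877] slope [0.21 0.  ] x [0.5336 0.5545]
side 44.82 58 [0.5429 0.0329 0.1849] slope [-0.23  0.  ] x [0.5328 0.5556]
scene 44.87 130 [0.5459 0.0337 0.1855] slope [-0.2   0.02] x [0.5347 0.5561]
```

It is rocking like a pendulum, still within the resting zone (about 8 mm out). Plenty of time: wait for it to die down.

```bash
for i in 1 2 3 4 5 6 7 8 9 10 11 12; do python3 -m creep '[[1,0,0,0,0,0,0],[1,0,0,0,0,0,0],[1,0,0,0,0,0,0],[1,0,0,0,0,0,0],[1,0,0,0,0,0,0],[1,0,0,0,0,0,0],[1,0,0,0,0,0,0],[1,0,0,0,0,0,0]]' >/dev/null; done; for i in 1 2 3 4 5; do python3 tilt.py; python3 -m creep '[[1,0,0,0,0,0,0],[1,0,0,0,0,0,0]]' >/dev/null; done
```

```text
side 52.92 64 [0.5429 0.0348 0.1826] slope [-0.05 -0.01] x [0.5321 0.5541]
scene 52.97 120 [0.5455 0.0338 0.1842] slope [-0.03  0.01] x [0.5345 0.556 ]
side 53.18 66 [0.5433 0.0337 0.1823] slope [0.06 0.01] x [0.532  0.5545]
scene 53.23 122 [0.5455 0.0335 0.1841] slope [-0.03  0.  ] x [0.5336 0.5562]
side 53.45 61 [0.543  0.0347 0.1823] slope [-0.01 -0.03] x [0.5322 0.5547]
scene 53.5 123 [0.5454 0.0337 0.184 ] slope [-0.06  0.01] x [0.5341 0.5563]
side 53.72 63 [0.543  0.0334 0.1822] slope [0.02 0.01] x [0.5321 0.5548]
scene 53.77 120 [0.5454 0.0341 0.1841] slope [-0.04  0.02] x [0.534  0.5558]
side 53.98 64 [0.5428 0.0345 0.1823] slope [-0.02 -0.01] x [0.5322 0.555 ]
scene 54.03 122 [0.5456 0.0333 0.1842] slope [-0.03  0.  ] x [0.5344 0.556 ]
```

```bash
python3 -c "
from station import r
print(r.finish_job())"
```

```text
the job is handed in; nothing more can be done
None
```

I handed the job in at about 54 s: all three bits present are home in the block, and the orange and blue pairs hang on the hooks of their own colours, level and at rest, with blue settled about 8 mm outward of its resting point. The hand-in gave no verdict.

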